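# Stow the sink eyewash after its weekly check

### The arm

A 7-joint arm with a two-finger parallel gripper is mounted at the origin on the work surface. World frame = base frame: x ahead of the robot, y to its left, z up, the work surface at z = 0. Lengths are in m, angles in rad, forces in N, time in s.
With the tool pointing down it reaches from about 0.35 to 0.9 m from the base axis. Payload 8.1 kg.
Tool frame: the origin (TCP) lies between the finger pads; the fingertips stand 8 mm ahead of it and the grasp point (between the pads) lies 11 mm behind it; z points along the fingers, x is the direction in which the jaws open and shut, and the axes are right-handed (so a half turn about z gives the same grasp; the last joint's range is limited). The gripper opens to 92 mm and grips with 3 to 60 N. Pads are 19 mm wide; open, the fingers measure 130 mm over their backs; the gripper's body (75 mm by 190 mm) begins 47 mm behind the grasp point.
Start: joints at [-1.298, 0.434, 0.025, 1.573, -0.012, 1.134, -0.075], TCP at [0.229, 0.581, 0.235] pointing down, gripper open.
Joint ranges: [-2.62, 2.62], [-0.44, 2.09], [-1.27, 1.32], [0.08, 2.57], [-1.32, 4.46], [0.12, 2], [-2.74, 2.74]. Speed limits (rad/s): [2.22, 2.22, 3.01, 3.01, 3.14, 3.14, 3.14].

### API

Orientations are given as a rotation vector (axis times angle).
In Python, from cell import arm, cams, workorder, finder gives the robot as it stands.
- The arm moves only by the tool servo_tool, never from a script. Its argument "plan" is a list of rows, each a list of 7 numbers: the shift along the tool's x, y, z in m, then the turn, a rotation vector about the tool's x, y, z in degrees, then the closure, from 0 (fully open) to 1 (shut). In form: [[dx, dy, dz, wx, wy, wz, jaw], ...]. A call has 1 to 8 rows; each row is the pose to reach, as a shift and turn from the pose commanded when the call began, along the tool's axes at that moment; what a row does not reach only later rows make up. A row lasts 1/10 s, in which the tool goes at most 50 mm and 8.59 degrees, less where a joint would pass 70% of its speed; a pose out of reach is approached as far as the arm can. A call with a gripper value outside its range is refused whole. The fingers move at their own pace and stop on an object; "force" is the grip in N (left out, the last holds). Time passes only in rows, so rows that repeat a pose let the fingers close. It gives the time, the measured TCP pose, the force and the opening at its end, in the units of the state.
- arm.observe(): the state, without advancing time (a new reading comes with each control period).
- cams.get_image(name): name is "side" or "top" or "wrist"; returns a dict with "color" (480x640x3 uint8, red, green, blue), "camera_matrix" (3x3 intrinsics, pixels), "k1" (the pictures are not rectified: a ray, as slopes to the right and down, at radius r is drawn at 1 + k1 r^2 times it, then the intrinsics apply), "camera_from_world" (4x4, takes a point from world to camera coordinates). Camera axes: x right, y up, looking along -z (the intrinsics and any distortion apply to the point x, -y, -z); pixel columns grow to the right and rows downward; lengths in m; the calibration is good to about 2 mm. A picture is of the moment at which its call begins. There is no depth.
- workorder.sign_off(): hands the job in, once; it reports no verdict.
Trained networks look in the newest picture that a camera, given by its name, has taken for a name from the list of things; names that differ only in an ending like _2 or _b are one class to them, and where a whole thing is asked for, a point or a joint stands for the part that bears it (a point fixed in the world has none). Each returns a list of dicts, best first, with "score" (0 to 1); they miss things now and then, are a little off and sometimes report something else, mostly with a low value. They report only what shows in the picture. A call takes as long as a camera call.
- finder.silhouettes(camera, query): "region" (480x640 bool, what is visible of it) and "point" ([row, column] in pixels, amid what is visible of it).
The state is a dict: "clock": time; "joints": joint angles; "dq": joint speeds; "joint_efforts": joint torques, N m; "position": TCP position; "ee_rot": TCP orientation; "force": force on the tool from outside, world axes, zero at the start; "ft_torque": the same for the moment, N m; "width": opening from 0.0 (shut) to 1.0 (fully open).
Only numpy, scipy, OpenCV 4.12 (cv2) and the standard library are available. Lean on these libraries where they do the work, as an engineer would, in place of code of your own. Each camera call takes 0.05 s, during which the arm holds its last target.

### The job

The swing-down eyewash has been left lowered over the basin after its weekly check, with the dust covers on both spray heads standing open. Flip both covers shut, then push the counterweighted arm up past its balance point so that it stays upright by itself. Push lightly with the fingertips, do not grip or force any part of the eyewash, and leave the bottles, dishes, box and rack standing where they are.

Things in the scene. Friction and masses are not known exactly. Their poses are not given: they have to be found in the camera images.
- pivot (a point): Eyewash hinge, on the deck mount behind the basin, 100 mm above the bench top. It does not move; its x and y axes are level, z up, the hinge runs along its y. Lowered, the arm reaches from here along this point's -x, over the basin, towards the robot. The mount stands anywhere along the deck, turned up to 12 degrees. Its steel fork is 110 mm wide and rises 20 mm above the hinge
- eyewash (a joint): Angle of the eyewash arm, rad: 0 = lowered, level, on its lower stop; positive lifts the free end; 1.57 = upright; 1.6 = on its rear stop. Weight alone holds it: short of its balance point (about 58 degrees up) it falls back, beyond it it goes on by itself, damped, to the rear stop. Pushing up at the free end takes 2 to 4 N. Upright, the spray heads face away from the robot
- cross_tube (a point): Middle of the cross tube that carries the two black spray heads, 150 mm from the hinge. Moves with the arm, axes as the arm's (those of pivot when lowered). Arm and cross tube are steel, 20 mm thick. The heads sit 75 mm to its left and right, 58 mm across, from 14 mm below to 44 mm above this point
- weight (a point): Centre of the counterweight, a dark steel cylinder 44 mm across and 50 mm long on a crank at the hinge: with the arm lowered, 28 mm behind and 59 mm above the hinge. It swings back and down as the arm goes up
- plate_end (a point): Middle of the front edge of the steel push plate at the arm's free end, 215 mm from the hinge. The plate is 80 mm wide, 5 mm thick, in line with the arm, and reaches 55 mm out from the cross tube's near side. Moves with the arm, axes as the arm's. Below it is only the basin (opening x 0.42 to 0.66 m, y -0.29 to 0.31 m, floor 150 mm below the bench top)
- hinge_left (a point): Hinge of the dust cover of the left (+y) spray head, at the top of the head, on its robot side. Moves with the arm, axes as the arm's. The cover is a grey plastic disc 60 mm across, up to 8 mm thick: shut, it lies flat on the head, reaching from here along this point's +x; open, it sticks up from here, about upright or leaning towards the robot
- hinge_right (a point): The same hinge and cover on the right (-y) spray head
- cover_left (a joint): Angle of the left dust cover, rad: 0 = shut flat on its head, 1.57 = standing square to it, 2.0 = as far open as it goes. A stiff little hinge (0.03 N m) keeps it wherever it is left; about 1 N swings it
- cover_right (a joint): Angle of the right dust cover, in the same way
- slide_box: Bystander: a closed black slide box, 100 x 170 x 36 mm, lying left in front of the basin; origin at the centre of its underside. To be left where it stands
- dish: Bystander: an open glass staining dish with slides, 85 x 105 x 70 mm, standing right of the basin; origin at the centre of its underside. To be left where it stands
- basin_dish: Bystander: another such glass dish, 85 x 105 x 70 mm, standing on the floor of the basin (150 mm below the bench top), its top 80 mm below the bench top; origin at the centre of its underside. To be left where it stands
- spray_bottle: Bystander: a white spray bottle, 70 mm across and 205 mm high, standing right of the basin; origin at the centre of its underside. To be left where it stands
- soap: Bystander: a soap pump bottle, 62 mm across and 165 mm high, standing behind the basin; origin at the centre of its underside. To be left where it stands
- reagent: Bystander: a capped reagent bottle, 72 mm across and 150 mm high, standing behind the basin; origin at the centre of its underside. To be left where it stands
- tube_rack: Bystander: a white tube rack, 85 x 160 x 67 mm, standing left of the basin; origin at the centre of its underside. To be left where it stands

How it is judged:
On the way, in this order (a step that is already met when the one before it is completed fails the run):
1. both dust covers are shut (value of joint each of cover_left, cover_right below 0.12 rad and value of joint eyewash below 0.6 rad), for 0.2 s.
2. the arm has been pushed up past its balance point (value of joint eyewash above 1.45 rad), for 0.2 s.
At the end, for the whole second after the job is handed in: The eyewash arm stands upright on its own (83 degrees or more), at rest, and both dust covers are shut (within 7 degrees) (value of joint eyewash above 1.45 rad and velocity of joint eyewash between -0.05 and 0.05 rad/s and value of joint each of cover_left, cover_right below 0.12 rad); the robot touches nothing.
It fails at once if the fingers grip the arm, or press it with more than 35 N, while it is on its way up or raised (contact force between the fingers and eyewash above 35 N and value of joint eyewash above 0.15 rad).
It fails at once if a cover is swung with a grip or a force of more than 35 N (contact force between the fingers and eyewash above 35 N and (value of joint cover_left between 0.2 and 1.4 rad or value of joint cover_right between 0.2 and 1.4 rad)).
It fails at once if any part of the eyewash is pressed with more than 80 N (contact force between the fingers and eyewash above 80 N).
It fails at once if a bottle, dish, box or rack is shifted, lifted or carried more than 25 mm (distance of any of slide_box, dish, basin_dish, spray_bottle, soap, reagent, tube_rack from where it was at the start of the episode above 0.025 m).
It fails at once if a bottle, dish, box or rack is tipped (angle between any of slide_box, dish, basin_dish, spray_bottle, soap, reagent, tube_rack's own z axis and vertical above 0.35 rad).
It also fails if it takes over 72 s, if anything falls off the work surface, if the arm or the gripper's body presses on something with over 40 N, if the wrist force passes 120 N, or if a joint passes its speed limit or range.

## Working session

There is one attempt and no reset: what is moved stays moved. The work goes in short steps, Python scripts to look and compute and a tool call to move; the robot and the scene stay as the last step left them, time stands still between calls to the robot, and variables do not carry over. Pictures are saved under pics/ and viewed, and the job is handed in when it is done.

Besides the shell and the picture viewer there is one more tool, called as a command line: name --pt "numbers of a row" for each row, then --argument value for the rest. servo_tool: Moves the arm, as the interface text tells. Its arguments: {"type":"object","properties":{"plan":{"type":"array"},"force":{"type":"number"}},"required":["plan"]}

```bash
ls -la && mkdir -p pics
python3 - <<'E'
from cell import arm, cams, workorder, finder
import cv2, numpy as np
s=arm.observe()
for k,v in s.items(): print(k, np.round(v,4))
for n in ["side","top","wrist"]:
    im=cams.get_image(n)
    cv2.imwrite(f"pics/{n}0.png", im["color"][:,:,::-1])
    print(n, np.round(im["camera_matrix"],1).tolist(), im["k1"], np.round(im["camera_from_world"],4).tolist())
E
```

```text
total 12
drwxr-xr-x  3 agent agent 4096 Dec  5 18:10 .
drwxr-xr-x 23 root  root  4096 Dec  5 18:10 ..
drwxr-xr-x  2 agent agent 4096 Dec  5 18:10 pics
clock 0.0
joints [-1.2976  0.4352  0.025   1.5741 -0.0116  1.134  -0.0751]
dq [ 0.0013  0.0011  0.0004  0.0012  0.0002 -0.0014 -0.    ]
joint_efforts [ 1.00000e-03 -6.67837e+01  9.85700e-01 -3.14462e+01 -6.06000e-02
  4.29000e-02  2.00000e-04]
position [0.2292 0.5809 0.234 ]
ee_rot [ 2.5965e+00  1.7668e+00 -1.9000e-03]
force [ 1.0429  0.3329 -0.2885]
ft_torque [ 0.0152  0.0832 -0.0268]
width 1.0003
side [[582.7, 0.0, 320.7], [0.0, 582.7, 242.7], [0.0, 0.0, 1.0]] -0.19718426137625458 [[0.9983, -0.0585, 0.0084, -0.5726], [0.0256, 0.5562, 0.8307, -0.0538], [-0.0533, -0.829, 0.5567, -1.4295], [0.0, 0.0, 0.0, 1.0]]
top [[552.5, 0.0, 326.8], [0.0, 552.5, 242.5], [0.0, 0.0, 1.0]] 0.042280641543594046 [[0.011, -0.9999, -0.0071, 0.0041], [0.9802, 0.0094, 0.1979, -0.5654], [-0.1979, -0.0092, 0.9802, -1.1533], [0.0, 0.0, 0.0, 1.0]]
wrist [[361.9, 0.0, 318.5], [0.0, 361.9, 237.6], [0.0, 0.0, 1.0]] -0.06779324432729211 [[0.3674, 0.9301, -0.0017, -0.6229], [-0.8886, 0.3505, -0.296, 0.0384], [-0.2746, 0.1103, 0.9552, -0.3916], [0.0, 0.0, 0.0, 1.0]]
```

View pics/side0.png

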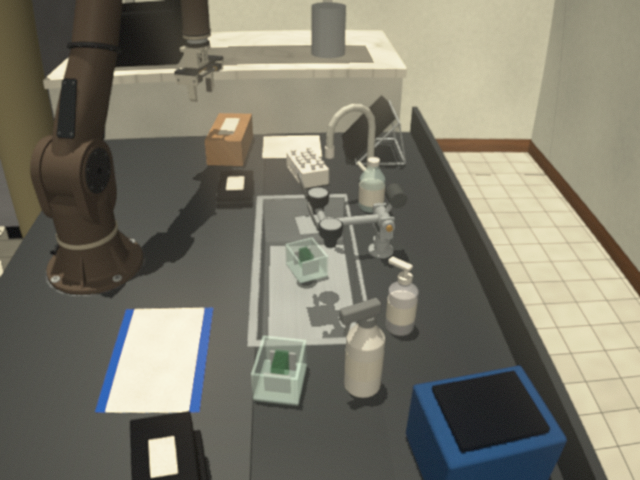

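View pics/top0.png

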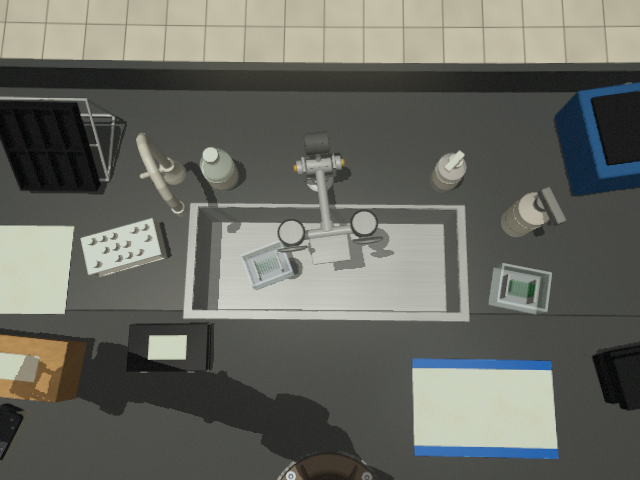

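View pics/wrist0.png

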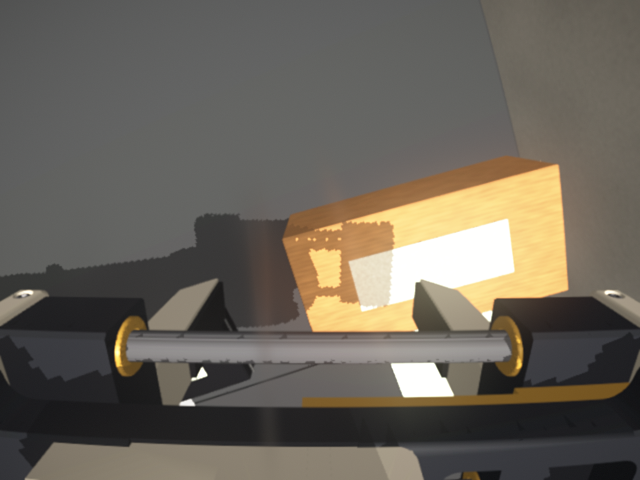

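The top view shows the eyewash: hinge near (318,165), arm running to the cross tube near (328,231), heads near (291,232) and (364,223), plate near (329,248). Both covers look edge-on, so they are standing up. I'll write the helpers and localize it.

```bash
cat > h.py <<'E'
from cell import arm, cams, workorder, finder
import cv2, numpy as np
from scipy.spatial.transform import Rotation as R
from scipy.optimize import least_squares
def proj(im,P):
    P=np.atleast_2d(P); T=im["camera_from_world"]
    c=P@T[:3,:3].T+T[:3,3]
    x=c[:,0]/-c[:,2]; y=-c[:,1]/-c[:,2]
    f=1+im["k1"]*(x*x+y*y); K=im["camera_matrix"]
    return np.stack([K[0,0]*x*f+K[0,2],K[1,1]*y*f+K[1,2]],1)
def ray(im,uv):
    K=im["camera_matrix"]; d=np.array([(uv[0]-K[0,2])/K[0,0],(uv[1]-K[1,2])/K[1,1]])
    p=d.copy()
    for _ in range(20): p=d/(1+im["k1"]*(p@p))
    T=im["camera_from_world"]; Rm=T[:3,:3]
    o=-Rm.T@T[:3,3]; v=Rm.T@np.array([p[0],-p[1],-1.]); return o,v/np.linalg.norm(v)
def atz(im,uv,z):
    o,v=ray(im,uv); return o+v*(z-o[2])/v[2]
def tri(obs):
    A=np.zeros((3,3));b=np.zeros(3)
    for im,uv in obs:
        o,v=ray(im,uv); M=np.eye(3)-np.outer(v,v); A+=M;b+=M@o
    return np.linalg.solve(A,b)
E
python3 - <<'E'
from h import *
ims={n:cams.get_image(n) for n in ["top","side"]}
for n,im in ims.items():
    np.savez(f"{n}.npz",**im)
    for q in ["eyewash","cross_tube","weight","plate_end","cover_left","cover_right","hinge_left","slide_box","dish","basin_dish","spray_bottle","soap","reagent","tube_rack"]:
        r=finder.silhouettes(n,q)
        print(n,q,[(round(d["score"],2),np.round(d["point"]).tolist(),int(d["region"].sum())) for d in r[:3]])
t=ims["top"]["color"]; c=cv2.resize(t[110:290,230:470,::-1],None,fx=3.3,fy=3.3,interpolation=cv2.INTER_CUBIC); cv2.imwrite("pics/topc.png",c)
t=ims["side"]["color"]; c=cv2.resize(t[160:300,270:450,::-1],None,fx=4.2,fy=4.2,interpolation=cv2.INTER_CUBIC); cv2.imwrite("pics/sidec.png",c)
E
```

```text
top eyewash [(0.45, [167.0, 222.0], 1278)]
top cross_tube []
top weight [(0.64, [231.0, 323.0], 4415), (0.27, [249.0, 294.0], 145)]
top plate_end [(0.9, [228.0, 324.0], 4623)]
top cover_left []
top cover_right [(0.51, [240.0, 365.0], 172), (0.37, [288.0, 519.0], 2567)]
top hinge_left [(0.95, [230.0, 322.0], 4256)]
top slide_box [(0.82, [348.0, 171.0], 4036), (0.59, [212.0, 529.0], 1986)]
top dish [(0.83, [289.0, 518.0], 2481)]
top basin_dish [(0.74, [268.0, 265.0], 1682)]
top spray_bottle [(0.72, [214.0, 530.0], 2062)]
top soap [(0.91, [172.0, 451.0], 1021)]
top reagent [(0.55, [163.0, 220.0], 1244)]
top tube_rack [(0.6, [247.0, 122.0], 3506), (0.2, [227.0, 326.0], 4329)]
side eyewash [(0.77, [219.0, 325.0], 2464)]
side cross_tube [(0.64, [215.0, 329.0], 2470)]
side weight [(0.87, [218.0, 328.0], 2683)]
side plate_end [(0.59, [220.0, 324.0], 2361), (0.21, [259.0, 305.0], 1469)]
side cover_left [(0.51, [183.0, 299.0], 93)]
side cover_right [(0.59, [214.0, 312.0], 81)]
side hinge_left [(0.85, [219.0, 329.0], 2526)]
side slide_box [(0.87, [190.0, 233.0], 1287)]
side dish [(0.97, [372.0, 278.0], 3155)]
side basin_dish [(0.77, [260.0, 307.0], 1461)]
side spray_bottle [(0.68, [345.0, 364.0], 3417), (0.62, [369.0, 274.0], 3123)]
side soap [(0.91, [301.0, 402.0], 1791), (0.33, [219.0, 326.0], 2330)]
side reagent [(0.56, [189.0, 371.0], 1050)]
side tube_rack [(0.61, [170.0, 308.0], 1195)]
```

View pics/topc.png

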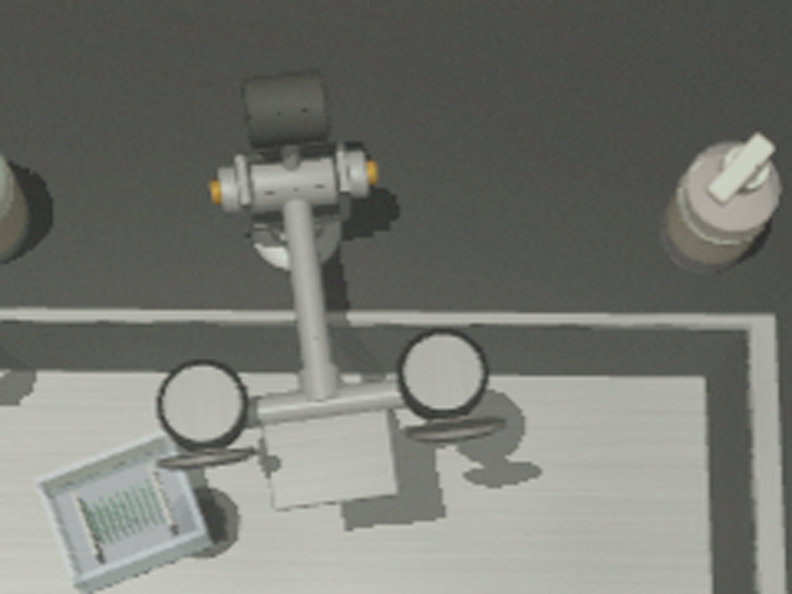

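View pics/sidec.png

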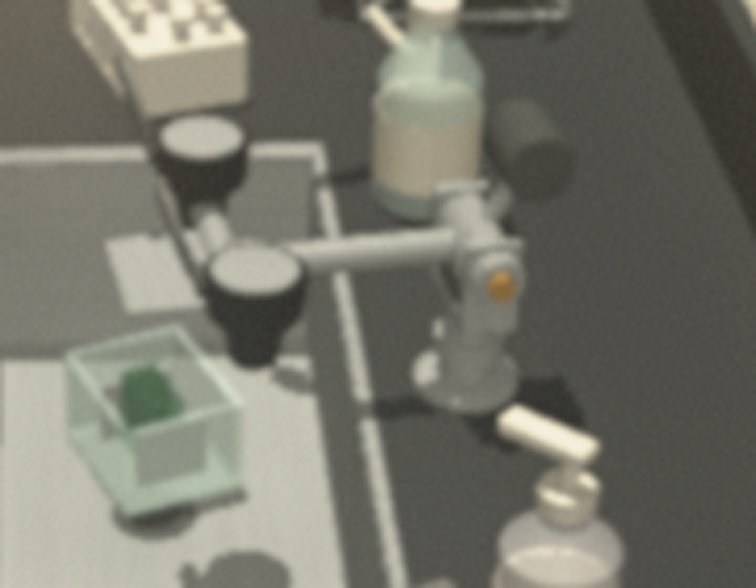

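Run:
```python
from h import *
top=dict(np.load("top.npz")); side=dict(np.load("side.npz"))
tc=lambda x,y:(230+(x+.5)/3.3-.5,110+(y+.5)/3.3-.5)
sc=lambda x,y:(270+(x+.5)/4.2-.5,160+(y+.5)/4.2-.5)
loc=[((-.15,.075,.044),top,tc(203,404)),((-.15,-.075,.044),top,tc(442,373)),
((-.215,.04,0),top,tc(275,508)),((-.215,-.04,0),top,tc(397,494)),
((-.15,.075,.044),side,sc(202,138)),((-.15,-.075,.044),side,sc(255,270))]
def W(p,q): 
    c,s=np.cos(p[2]),np.sin(p[2]); q=np.asarray(q,float)
    return np.array([p[0]+c*q[0]-s*q[1],p[1]+s*q[0]+c*q[1],p[3]+q[2]])
f=lambda p:np.concatenate([proj(im,W(p,l))[0]-uv for l,im,uv in loc])
r=least_squares(f,[.75,.03,0,.1]); p=r.x; print(p,np.degrees(p[2]))
print(np.round(r.fun.reshape(-1,2),1))
f2=lambda q:f([q[0],q[1],q[2],.1]); r2=least_squares(f2,[.75,.03,0]); print(r2.x,np.degrees(r2.x[2])); print(np.round(r2.fun.reshape(-1,2),1))
p=np.array([*r2.x,.1]); np.save("piv.npy",p)
# overlay covers for angles
for nm,im,x0,y0,x1,y1,sf in [("top",top,230,110,470,290,3.3),("side",side,270,160,450,300,4.2)]:
    c=cv2.resize(im["color"][y0:y1,x0:x1,::-1],None,fx=sf,fy=sf,interpolation=cv2.INTER_CUBIC)
    def draw(pts,col):
        uv=proj(im,np.array([W(p,q) for q in pts])); uv=((uv-[x0,y0]+.5)*sf-.5)
        cv2.polylines(c,[np.int32(np.round(uv))],False,col,1)
    th=np.linspace(0,2*np.pi,40)
    for s,col in [(1,(0,0,255)),(-1,(255,0,0))]:
        draw([(-.15+.029*np.cos(t),s*.075+.029*np.sin(t),.044) for t in th],(0,255,0))
        for a,col in [(1.57,(0,0,255)),(2.0,(255,0,0))]:
            draw([(-.15-.029+(.030+.030*np.cos(t))*np.cos(a), s*.075+.03*np.sin(t), .044+(.030+.030*np.cos(t))*np.sin(a)) for t in th],col)
    draw([(-.215,.04,0),(-.215,-.04,0),(-.16,-.04,0),(-.16,.04,0),(-.215,.04,0)],(0,255,255))
    draw([(0,.055,0),(0,-.055,0)],(255,0,255)); draw([(0,0,0),(-.15,0,0)],(255,0,255))
    cv2.imwrite(f"pics/{nm}_ov.png",c)
```

```text
[0.72866925 0.02906493 0.13884219 0.09807245] 7.955071290580651
[[-0.2 -0.4]
 [ 0.2 -0.2]
 [-0.4  0.6]
 [ 0.4 -0. ]
 [-0.   0.1]
 [ 0.   0. ]]
[0.72840883 0.02850904 0.13740734] 7.872860795651128
[[-0.1 -0.5]
 [ 0.4 -0.2]
 [-0.3  0.6]
 [ 0.6  0. ]
 [-0.1 -0.5]
 [-0.1 -0.6]]
```

View pics/top_ov.png

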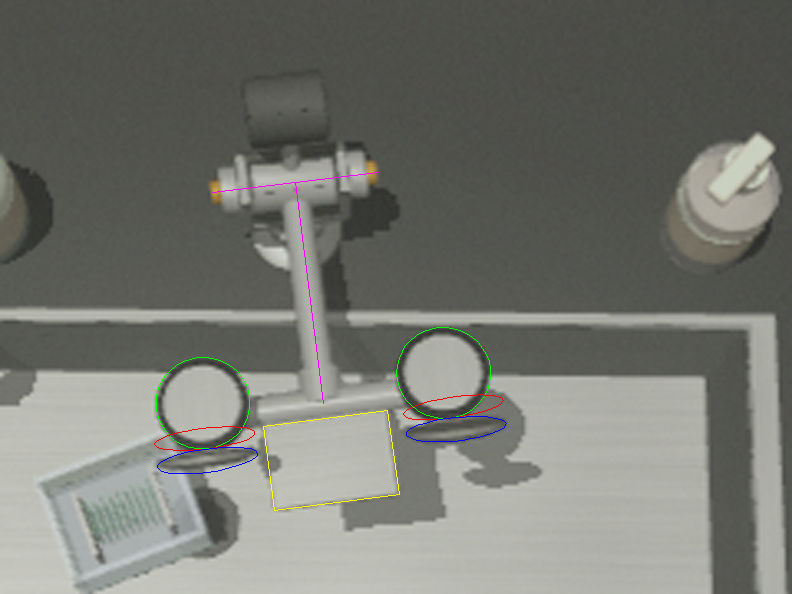

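View pics/side_ov.png

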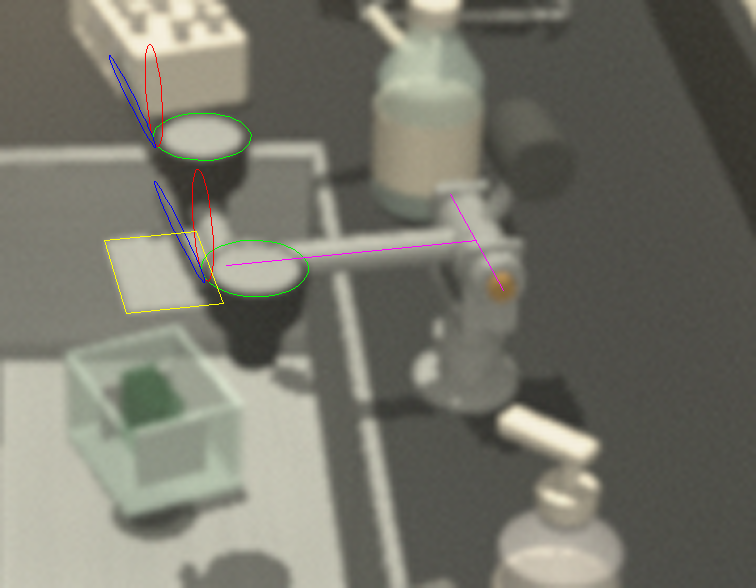

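The fit is good: overlays on heads, plate and hinge agree within 1 px, and both covers are close to 2.0 rad (leaning towards the robot). Next: where the wrist camera sits on the tool, and the moves needed.

```bash
cat >> h.py <<'E'
try: PIV=np.load("piv.npy")
except Exception: PIV=None
def W(q,p=None):
    p=PIV if p is None else p
    c,s=np.cos(p[2]),np.sin(p[2]); q=np.asarray(q,float)
    return np.array([p[0]+c*q[0]-s*q[1],p[1]+s*q[0]+c*q[1],p[3]+q[2]])
def toP(w,p=None):
    p=PIV if p is None else p
    c,s=np.cos(p[2]),np.sin(p[2]); d=np.asarray(w,float)-[p[0],p[1],p[3]]
    return np.array([c*d[0]+s*d[1],-s*d[0]+c*d[1],d[2]])
def toolR(sign=1,pitch=90.):
    # tool x along sign*pivot y; tool z pitched 'pitch' deg below horizontal forward (pivot +x)
    a=np.radians(pitch); y=PIV[2]
    X=sign*np.array([-np.sin(y),np.cos(y),0]); F=np.array([np.cos(y),np.sin(y),0])
    Z=np.cos(a)*F-np.sin(a)*np.array([0,0,1.]); Y=np.cross(Z,X); return np.stack([X,Y,Z],1)
def rel(s,target_w,Rt):
    R0=R.from_rotvec(s["ee_rot"]).as_matrix()
    d=R0.T@(np.asarray(target_w)-s["position"]); w=np.degrees(R.from_matrix(R0.T@Rt).as_rotvec())
    return np.round(d,4),np.round(w,2)
def st(s=None):
    s=s or arm.observe()
    print("t",np.round(s["clock"],2),"pos",np.round(s["position"],4),"piv",np.round(toP(s["position"]),4),"tip",np.round(toP(s["position"]+.008*R.from_rotvec(s["ee_rot"]).as_matrix()[:,2]),4))
    print("R",np.round(R.from_rotvec(s["ee_rot"]).as_matrix(),3).tolist(),"F",np.round(s["force"],2),"w",np.round(s["width"],3))
    print("q",np.round(s["joints"],3)); return s
E
python3 - <<'E'
from h import *
s=st()
im=cams.get_image("wrist"); T=im["camera_from_world"]; o=-T[:3,:3].T@T[:3,3]
R0=R.from_rotvec(s["ee_rot"]).as_matrix()
print("cam in tool",R0.T@(o-s["position"]), "cam look",R0.T@(-T[2,:3]))
for sg in (1,-1):
    print(sg, rel(s,W((-.27,.075,.25)),toolR(sg)))
print("hinges",W((-.179,.075,.046)),W((-.179,-.075,.046)),"plate",W((-.215,0,0)))
top=dict(np.load("top.npz"))
E
```

```text
t 1.65 pos [0.2294 0.5814 0.2348] piv [-0.4186  0.616   0.1348] tip [-0.4186  0.616   0.1268]
R [[0.367, 0.93, 0.0], [0.93, -0.367, 0.0], [0.0, 0.0, -1.0]] F [ 0.65 -0.24  0.33] w 1.002
q [-1.298  0.434  0.025  1.573 -0.012  1.134 -0.075]
cam in tool [-0.00111348 -0.07898735 -0.15026916] cam look [-4.38150440e-04  2.95809771e-01  9.55246768e-01]
1 (array([-0.3983,  0.3951, -0.1152]), array([  0.  ,  -0.  , -29.41]))
-1 (array([-0.3983,  0.3951, -0.1152]), array([ -0.  ,  -0.  , 150.59]))
hinges [0.54082285 0.07828354 0.146     ] [ 0.56136916 -0.07030263  0.146     ] plate [ 0.51543532 -0.00094066  0.1       ]
```

servo_tool --pt "0 0 -0.05 0 0 0 1" --pt "0 0 -0.1 0 0 0 1" --pt "-0.03 0.03 -0.115 0 0 8 1" --pt "-0.07 0.07 -0.115 0 0 16 1" --pt "-0.1 0.1 -0.115 0 0 24 1" --pt "-0.14 0.14 -0.115 0 0 32 1" --pt "-0.17 0.17 -0.115 0 0 40 1" --pt "-0.2 0.2 -0.115 0 0 48 1" --force 10

```text
clock: 2.5
position: [0.3428, 0.3193, 0.35]
ee_rot: [-3.093, -0.547, -0.001]
force: [1.1, 0.4, -0.6]
width: 0.357
```

Run:
```python
from h import *
s=st()
print(rel(s,W((-.27,.075,.25)),toolR(-1)))
```

```text
t 2.5 pos [0.3428 0.3193 0.35  ] piv [-0.3421  0.3409  0.25  ] tip [-0.3421  0.3409  0.242 ]
R [[0.939, 0.343, 0.0], [0.343, -0.939, 0.001], [0.001, -0.0, -1.0]] F [ 1.15  0.36 -0.6 ] w 0.357
q [-1.103  0.084  0.263  1.764 -0.023  1.296 -0.484]
(array([ 1.430e-02,  2.751e-01, -1.000e-04]), array([-5.0000e-02, -0.0000e+00,  1.0219e+02]))
```

servo_tool --pt "0.002 0.022 0 0 0 8 1" --pt "0.003 0.044 0 0 0 16 1" --pt "0.005 0.066 0 0 0 24 1" --pt "0.006 0.088 0 0 0 32 1" --pt "0.007 0.11 0 0 0 40 1" --pt "0.008 0.14 0 0 0 48 1" --pt "0.009 0.17 0 0 0 56 1" --pt "0.01 0.2 0 0 0 64 1"

```text
clock: 3.3
position: [0.4216, 0.1369, 0.3499]
ee_rot: [-2.914, 1.173, -0.0]
force: [0.3, 0.2, -1.3]
width: 0.009
```

Run:
```python
from h import *
s=st()
print(rel(s,W((-.27,.075,.20)),toolR(-1)))
```

```text
t 3.3 pos [0.4216 0.1369 0.3499] piv [-0.2891  0.1494  0.2499] tip [-0.2891  0.1494  0.2419]
R [[0.721, -0.693, 0.0], [-0.693, -0.721, 0.001], [-0.0, -0.001, -1.0]] F [ 0.3   0.2  -1.31] w 0.009
q [-0.906  0.025  0.493  1.827 -0.013  1.292 -1.174]
(array([0.0702, 0.0311, 0.0499]), array([-4.000e-02,  2.000e-02,  3.827e+01]))
```

servo_tool --pt "0.015 0.007 0 0 0 8 1" --pt "0.03 0.014 0 0 0 16 1" --pt "0.045 0.02 0 0 0 24 1" --pt "0.06 0.026 0.02 0 0 32 1" --pt "0.07 0.031 0.04 0 0 38.3 1" --pt "0.07 0.031 0.05 0 0 38.3 1"

```text
clock: 3.9
position: [0.4504, 0.0658, 0.2986]
ee_rot: [2.369, -2.062, -0.0]
force: [-0.1, 0.8, -0.0]
width: 0.003
```

Run:
```python
from h import *
s=st()
print(rel(s,W((-.26,.075,.084)),toolR(-1)))
ims={n:cams.get_image(n) for n in ["top","side","wrist"]}
a=cv2.resize(ims["side"]["color"][100:300,210:450,::-1],None,fx=2.5,fy=2.5,interpolation=cv2.INTER_CUBIC)
cv2.imwrite("pics/side2.png",a); cv2.imwrite("pics/wrist2.png",ims["wrist"]["color"][:,:,::-1])
```

```text
t 3.9 pos [0.4504 0.0658 0.2986] piv [-0.2703  0.075   0.1986] tip [-0.2703  0.075   0.1906]
R [[0.138, -0.99, -0.001], [-0.99, -0.138, -0.001], [0.001, 0.001, -1.0]] F [-0.09  0.83 -0.05] w 0.003
q [-0.809  0.089  0.605  1.9   -0.054  1.17  -1.617]
(array([-1.000e-04, -1.040e-02,  1.146e-01]), array([ 0.06, -0.03,  0.04]))
```

View pics/side2.png

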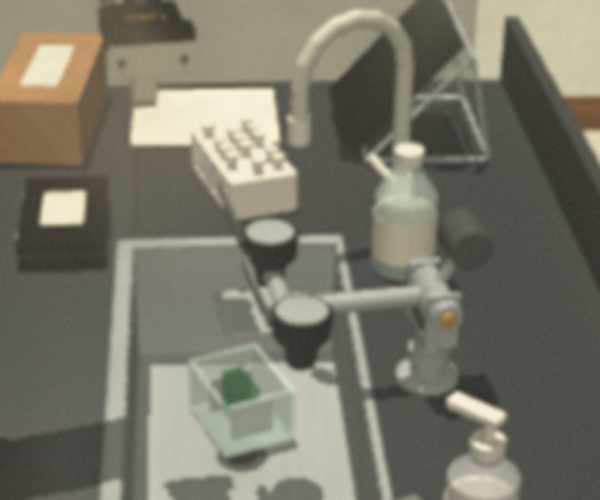

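View pics/wrist2.png

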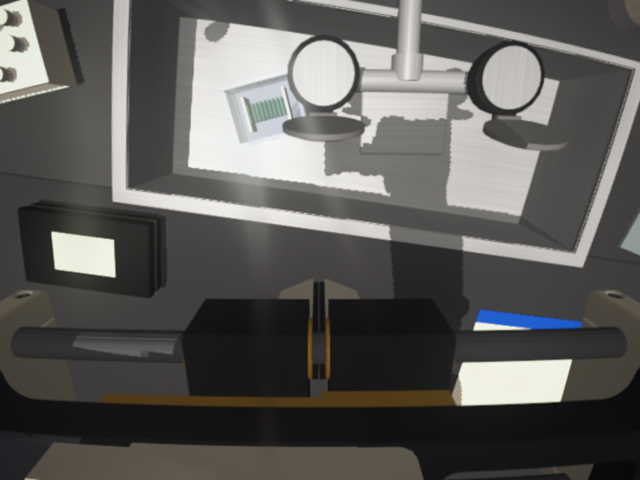

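servo_tool --pt "0 -0.005 0.04 0 0 0 1" --pt "0 -0.01 0.08 0 0 0 1" --pt "0 -0.01 0.105 0 0 0 1" --pt "0 -0.01 0.114 0 0 0 1" --pt "0 -0.01 0.114 0 0 0 1"

```text
clock: 4.55
position: [0.4605, 0.0694, 0.1857]
ee_rot: [2.375, -2.055, -0.001]
force: [0.4, 0.5, 0.7]
width: 0.007
```

Run:
```python
from h import *
s=st()
im=cams.get_image("wrist"); np.savez("wrist3.npz",**im)
c=im["color"][:,:,::-1].copy(); th=np.linspace(0,2*np.pi,40)
def draw(pts,col): cv2.polylines(c,[np.int32(np.round(proj(im,np.array([W(q) for q in pts]))))],False,col,1)
for sg in (1,-1):
    draw([(-.15+.029*np.cos(t),sg*.075+.029*np.sin(t),.044) for t in th],(0,255,0))
    for a,col in [(1.57,(0,0,255)),(2.0,(255,0,0))]:
        draw([(-.179+(.030+.030*np.cos(t))*np.cos(a), sg*.075+.03*np.sin(t), .044+(.030+.030*np.cos(t))*np.sin(a)) for t in th],col)
draw([(-.215,.04,0),(-.215,-.04,0),(-.16,-.04,0),(-.16,.04,0),(-.215,.04,0)],(0,255,255))
cv2.imwrite("pics/wrist3.png",c)
```

```text
t 4.55 pos [0.4605 0.0694 0.1857] piv [-0.2598  0.0772  0.0857] tip [-0.2598  0.0772  0.0777]
R [[0.144, -0.99, -0.001], [-0.99, -0.144, -0.0], [0.0, 0.001, -1.0]] F [0.42 0.52 0.73] w 0.007
q [-0.747  0.246  0.591  2.047 -0.175  0.898 -1.487]
```

View pics/wrist3.png

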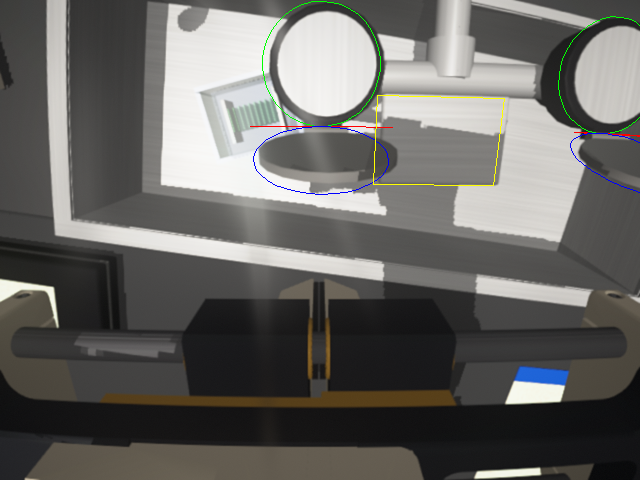

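servo_tool --pt "0.002 -0.015 0.002 0 0 0 1" --pt "0.002 -0.03 0.004 0 0 0 1" --pt "0.002 -0.045 0.004 0 0 0 1" --pt "0.002 -0.06 0.004 0 0 0 1" --pt "0.002 -0.075 0.004 0 0 0 1" --pt "0.002 -0.09 0.004 0 0 0 1" --pt "0.002 -0.1 0.004 0 0 0 1" --pt "0.002 -0.105 0.004 0 0 0 1"

```text
clock: 5.4
position: [0.5662, 0.0822, 0.183]
ee_rot: [-2.373, 2.055, -0.002]
force: [-1.0, 0.9, 0.7]
width: 0.004
```

Run:
```python
from h import *
s=st()
ims={n:cams.get_image(n) for n in ["side","wrist","top"]}
cv2.imwrite("pics/wrist4.png",ims["wrist"]["color"][:,:,::-1])
a=cv2.resize(ims["side"]["color"][100:300,210:450,::-1],None,fx=2.5,fy=2.5,interpolation=cv2.INTER_CUBIC)
cv2.imwrite("pics/side4.png",a)
```

```text
t 5.4 pos [0.5662 0.0822 0.183 ] piv [-0.1534  0.0754  0.083 ] tip [-0.1533  0.0754  0.075 ]
R [[0.143, -0.99, 0.002], [-0.99, -0.143, 0.001], [-0.0, -0.002, -1.0]] F [-1.02  0.92  0.7 ] w 0.004
q [-0.644  0.43   0.567  1.807 -0.273  0.981 -1.393]
```

View pics/wrist4.png

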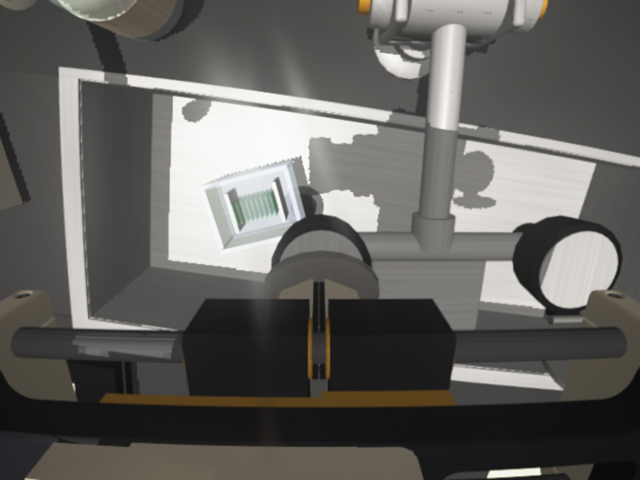

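View pics/side4.png

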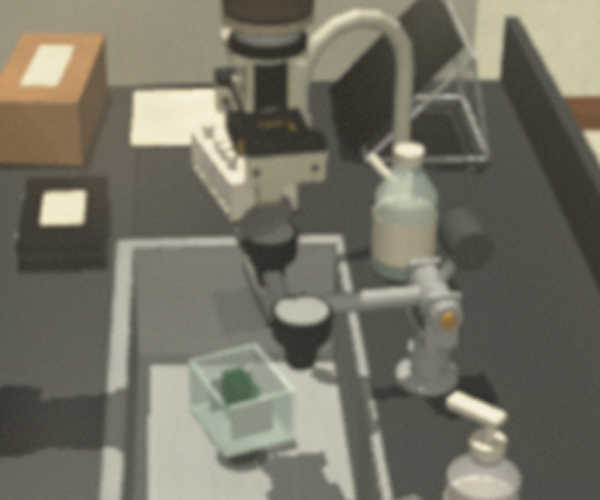

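servo_tool --pt "0 -0.004 0.004 0 0 0 1" --pt "0 -0.008 0.008 0 0 0 1" --pt "0 -0.01 0.012 0 0 0 1" --pt "0 -0.01 0.015 0 0 0 1" --pt "0 -0.01 0.017 0 0 0 1" --pt "0 -0.01 0.018 0 0 0 1" --pt "0 -0.01 0.018 0 0 0 1"

```text
clock: 6.25
position: [0.5746, 0.0831, 0.1636]
ee_rot: [2.374, -2.058, -0.0]
force: [-0.4, -0.1, -0.5]
width: 0.002
```

Run:
```python
from h import *
s=st()
ims={n:cams.get_image(n) for n in ["wrist"]}
cv2.imwrite("pics/wrist5.png",ims["wrist"]["color"][:,:,::-1])
```

```text
t 6.25 pos [0.5746 0.0831 0.1636] piv [-0.1449  0.0751  0.0636] tip [-0.1449  0.0751  0.0556]
R [[0.142, -0.99, -0.0], [-0.99, -0.142, -0.0], [-0.0, 0.0, -1.0]] F [-0.41 -0.08 -0.49] w 0.002
q [-0.627  0.467  0.554  1.805 -0.295  0.953 -1.376]
```

View pics/wrist5.png

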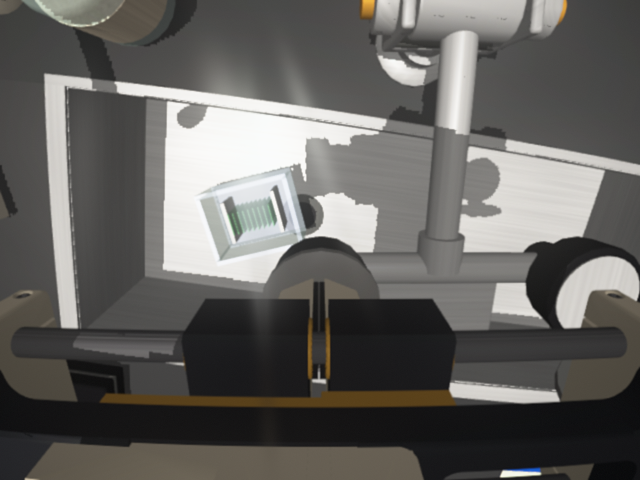

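servo_tool --pt "0 0 0.001 0 0 0 1" --pt "0 0 0.002 0 0 0 1" --pt "0 0 0.003 0 0 0 1" --pt "0 0 0.003 0 0 0 1"

```text
clock: 6.7
position: [0.5751, 0.0832, 0.1615]
ee_rot: [-2.373, 2.057, -0.0]
force: [-2.4, -0.5, 7.2]
width: 0.008
```

servo_tool --pt "0 0 0.001 0 0 0 1" --pt "0 0 0.002 0 0 0 1" --pt "0 0 0.002 0 0 0 1"

```text
clock: 7.0
position: [0.5753, 0.0832, 0.1608]
ee_rot: [-2.372, 2.056, -0.0]
force: [-6.5, -0.1, 22.4]
width: 0.005
```

servo_tool --pt "0 0 -0.01 0 0 0 1" --pt "0 0 -0.05 0 0 0 1" --pt "0 0 -0.09 0 0 0 1" --pt "0 0.02 -0.1 0 0 0 1" --pt "0 0.05 -0.1 0 0 0 1" --pt "0 0.08 -0.1 0 0 0 1" --pt "0 0.08 -0.1 0 0 0 1"

```text
clock: 7.7
position: [0.4922, 0.071, 0.2587]
ee_rot: [2.373, -2.058, -0.004]
force: [0.1, 0.1, 0.7]
width: 0.005
```

Run:
```python
from h import *
s=st()
im=cams.get_image("wrist"); sd=cams.get_image("side")
cv2.imwrite("pics/wrist6.png",im["color"][:,:,::-1])
a=cv2.resize(sd["color"][100:300,210:450,::-1],None,fx=2.5,fy=2.5,interpolation=cv2.INTER_CUBIC)
cv2.imwrite("pics/side6.png",a)
print(rel(s,W((-.26,-.075,.16)),toolR(-1)))
```

```text
t 7.7 pos [0.4922 0.071  0.2587] piv [-0.2282  0.0744  0.1587] tip [-0.2282  0.0744  0.1507]
R [[0.142, -0.99, -0.002], [-0.99, -0.142, 0.001], [-0.002, 0.002, -1.0]] F [0.05 0.12 0.67] w 0.005
q [-0.752  0.217  0.615  1.877 -0.142  1.093 -1.512]
(array([ 0.1493,  0.0325, -0.0015]), array([0.13, 0.09, 0.27]))
```

View pics/wrist6.png

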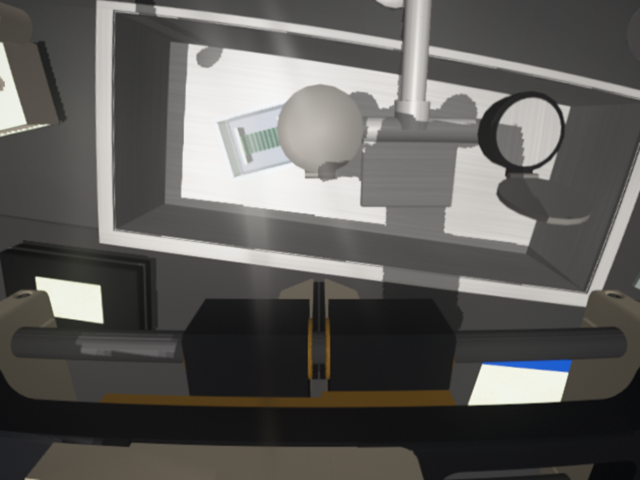

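View pics/side6.png

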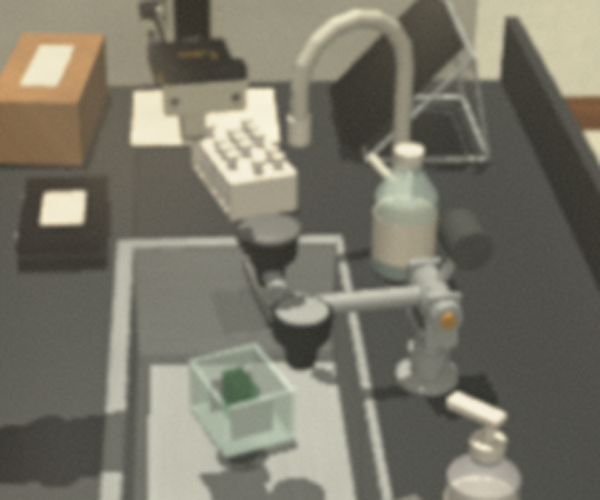

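The left cover now lies as a full flat disc on its head (wrist picture, about (322,128)). The right one is still open, leaning near (545,200). I'll do the same on the right.

servo_tool --pt "0.03 0.025 0 0 0 0 1" --pt "0.07 0.032 0 0 0 0 1" --pt "0.11 0.032 0 0 0 0 1" --pt "0.14 0.032 0 0 0 0 1" --pt "0.15 0.032 0.03 0 0 0 1" --pt "0.15 0.032 0.06 0 0 0 1" --pt "0.15 0.032 0.076 0 0 0 1" --pt "0.15 0.032 0.076 0 0 0 1"

```text
clock: 8.6
position: [0.4847, -0.0815, 0.1807]
ee_rot: [2.371, -2.056, -0.003]
force: [0.0, -0.7, 0.3]
width: 0.001
```

Run:
```python
from h import *
s=st()
print(rel(s,W((-.26,-.075,.083)),toolR(-1)))
print(rel(s,W((-.153,-.075,.082)),toolR(-1)))
im=cams.get_image("wrist")
cv2.imwrite("pics/wrist7.png",im["color"][:,:,::-1])
```

```text
t 8.6 pos [ 0.4847 -0.0815  0.1807] piv [-0.2565 -0.0755  0.0807] tip [-0.2565 -0.0755  0.0727]
R [[0.142, -0.99, -0.004], [-0.99, -0.142, -0.001], [0.001, 0.004, -1.0]] F [ 0.05 -0.7   0.27] w 0.001
q [-0.468  0.313  0.671  1.998 -0.242  0.913 -1.099]
(array([-0.0006,  0.0035, -0.0023]), array([ 0.23, -0.03,  0.27]))
(array([-1.000e-04, -1.035e-01, -1.700e-03]), array([ 0.23, -0.03,  0.27]))
```

View pics/wrist7.png

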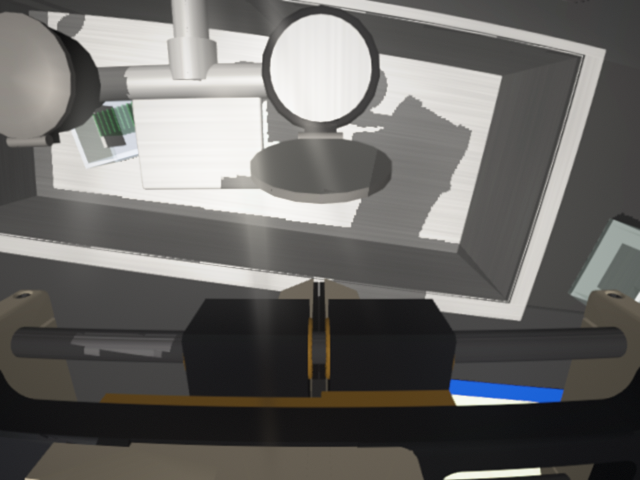

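servo_tool --pt "0 -0.015 -0.001 0 0 0 1" --pt "0 -0.03 -0.002 0 0 0 1" --pt "0 -0.045 -0.002 0 0 0 1" --pt "0 -0.06 -0.002 0 0 0 1" --pt "0 -0.075 -0.002 0 0 0 1" --pt "0 -0.09 -0.002 0 0 0 1" --pt "0 -0.1 -0.002 0 0 0 1" --pt "0 -0.103 -0.002 0 0 0 1"

```text
clock: 9.45
position: [0.5887, -0.0663, 0.1855]
ee_rot: [-2.374, 2.056, -0.002]
force: [-1.0, -0.7, 0.5]
width: 0.007
```

servo_tool --pt "0 -0.004 0.004 0 0 0 1" --pt "0 -0.008 0.008 0 0 0 1" --pt "0 -0.01 0.012 0 0 0 1" --pt "0 -0.01 0.015 0 0 0 1" --pt "0 -0.01 0.017 0 0 0 1" --pt "0 -0.01 0.017 0 0 0 1"

```text
clock: 10.05
position: [0.5967, -0.0652, 0.1674]
ee_rot: [2.374, -2.058, -0.001]
force: [0.2, -0.2, 0.4]
width: 0.008
```

Run:
```python
from h import *
s=st()
im=cams.get_image("wrist")
cv2.imwrite("pics/wrist8.png",im["color"][:,:,::-1])
```

```text
t 10.05 pos [ 0.5967 -0.0652  0.1674] piv [-0.1433 -0.0748  0.0674] tip [-0.1433 -0.0748  0.0594]
R [[0.142, -0.99, -0.001], [-0.99, -0.142, 0.0], [-0.0, 0.001, -1.0]] F [ 0.19 -0.18  0.44] w 0.008
q [-0.405  0.507  0.622  1.755 -0.345  0.991 -1.079]
```

View pics/wrist8.png

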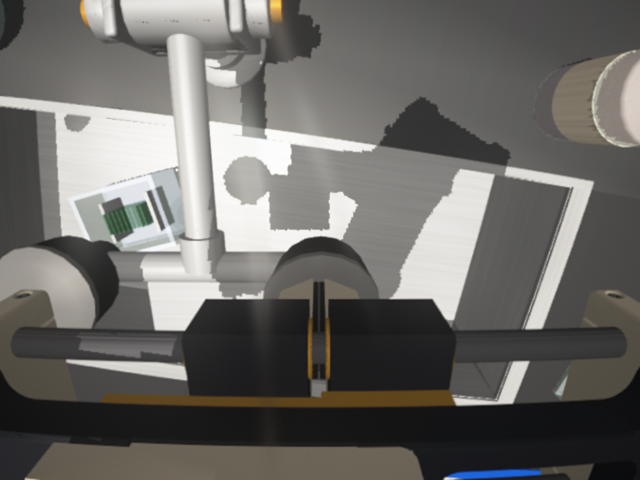

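The right cover is nearly down. I'll press gently until there is firm contact at a TCP height near 0.161.

servo_tool --pt "0 0 0.002 0 0 0 1" --pt "0 0 0.004 0 0 0 1" --pt "0 0 0.005 0 0 0 1" --pt "0 0 0.006 0 0 0 1" --pt "0 0 0.006 0 0 0 1"

```text
clock: 10.6
position: [0.5972, -0.0652, 0.1618]
ee_rot: [-2.374, 2.057, -0.0]
force: [0.2, 0.7, 0.5]
width: 0.006
```

servo_tool --pt "0 0 0.001 0 0 0 1" --pt "0 0 0.002 0 0 0 1" --pt "0 0 0.002 0 0 0 1"

```text
clock: 10.9
position: [0.5974, -0.0653, 0.1611]
ee_rot: [-2.373, 2.057, -0.001]
force: [-3.5, 1.4, 14.2]
width: 0.006
```

servo_tool --pt "0 0 -0.01 0 0 0 1" --pt "0 0.005 -0.05 0 0 0 1" --pt "0 0.03 -0.09 0 0 0 1" --pt "-0.02 0.06 -0.11 0 0 0 1" --pt "-0.04 0.09 -0.11 0 0 0 1" --pt "-0.06 0.12 -0.11 0 0 0 1" --pt "-0.07 0.15 -0.11 0 0 0 1"

```text
clock: 11.6
position: [0.437, -0.016, 0.2697]
ee_rot: [-2.376, 2.056, 0.001]
force: [-0.6, 0.1, 0.5]
width: 0.007
```

Run:
```python
from h import *
s=st()
im=cams.get_image("wrist"); sd=cams.get_image("side"); tp=cams.get_image("top")
cv2.imwrite("pics/wrist9.png",im["color"][:,:,::-1])
a=cv2.resize(sd["color"][160:300,270:450,::-1],None,fx=3.5,fy=3.5,interpolation=cv2.INTER_CUBIC)
cv2.imwrite("pics/side9.png",a)
```

```text
t 11.6 pos [ 0.437  -0.016   0.2697] piv [-0.2947 -0.0042  0.1697] tip [-0.2947 -0.0042  0.1617]
R [[0.144, -0.99, -0.0], [-0.99, -0.144, 0.0], [-0.001, 0.0, -1.0]] F [-0.56  0.09  0.53] w 0.007
q [-0.709  0.079  0.685  1.988 -0.057  1.093 -1.426]
```

View pics/wrist9.png

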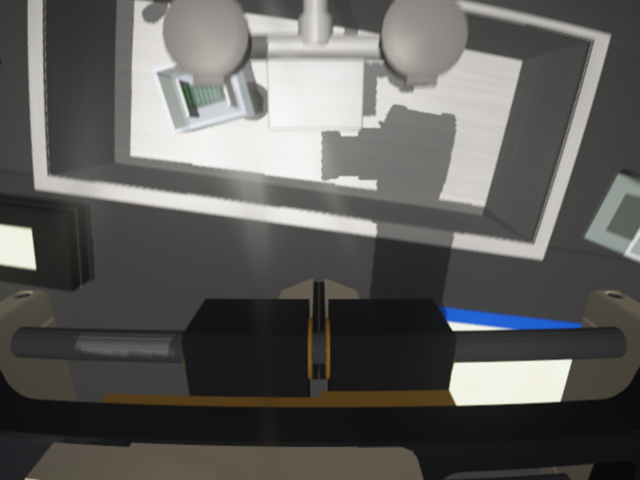

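View pics/side9.png

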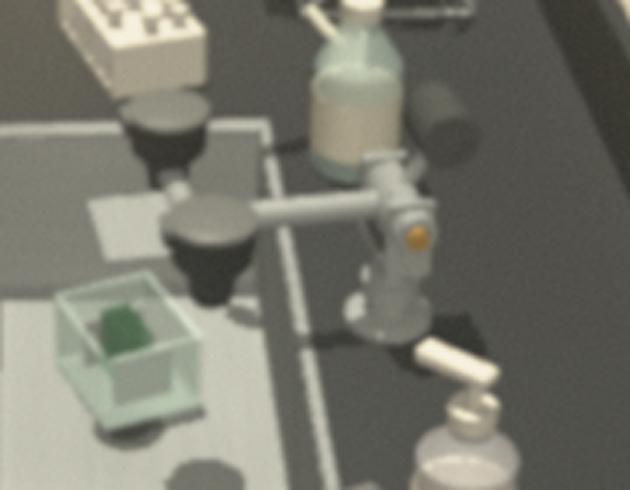

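Both covers are shut flat on their heads in both views (wrist (206,38) and (424,38)). Next I fit a kinematic model from the recorded poses to plan the pitched push from under the plate.

```bash
cat > fk.py <<'E'
import numpy as np
from scipy.spatial.transform import Rotation as R
from scipy.optimize import least_squares
D=[([-1.298,.434,.025,1.573,-.012,1.134,-.075],[.2294,.5814,.2348],[2.5965,1.7668,-.0019]),
([-1.103,.084,.263,1.764,-.023,1.296,-.484],[.3428,.3193,.35],[-3.093,-.547,-.001]),
([-.906,.025,.493,1.827,-.013,1.292,-1.174],[.4216,.1369,.3499],[-2.914,1.173,0]),
([-.809,.089,.605,1.9,-.054,1.17,-1.617],[.4504,.0658,.2986],[2.369,-2.062,0]),
([-.747,.246,.591,2.047,-.175,.898,-1.487],[.4605,.0694,.1857],[2.375,-2.055,-.001]),
([-.644,.43,.567,1.807,-.273,.981,-1.393],[.5662,.0822,.183],[-2.373,2.055,-.002]),
([-.752,.217,.615,1.877,-.142,1.093,-1.512],[.4922,.071,.2587],[2.373,-2.058,-.004]),
([-.468,.313,.671,1.998,-.242,.913,-1.099],[.4847,-.0815,.1807],[2.371,-2.056,-.003]),
([-.405,.507,.622,1.755,-.345,.991,-1.079],[.5967,-.0652,.1674],[2.374,-2.058,-.001]),
([-.709,.079,.685,1.988,-.057,1.093,-1.426],[.437,-.016,.2697],[-2.376,2.056,.001])]
def e(ax,a): return R.from_euler(ax,a).as_matrix()
def fk(q,p,full=False):
    o1,h,L1,a,L2,b,L3,o7,s1,s3,s5,s7,a1=p
    M=e('z',s1*q[0]+o1); pts=[]
    x=M@np.array([a1,0,h]); pts.append(x.copy())
    M=M@e('y',q[1]); x=x+M@[0,0,L1]; M=M@e('z',s3*q[2]); x=x+M@[a,0,0]; pts.append(x.copy())
    M=M@e('y',q[3]); x=x+M@[-a,0,L2]; M=M@e('z',s5*q[4]); pts.append(x.copy())
    M=M@e('y',q[5]); x=x+M@[b,0,L3]; M=M@e('z',s7*q[6]+o7); pts.append(x.copy())
    return (x,M,pts) if full else (x,M)
def fit():
    best=None
    for s1 in (1,-1):
     for s3 in (1,-1):
      for s5 in (1,-1):
       for s7 in (1,-1):
        def f(v):
            p=np.r_[v[:8],s1,s3,s5,s7,v[8]]; r=[]
            for q,x,w in D:
                X,M=fk(q,p); r+=list(X-x)+list(.3*R.from_matrix(R.from_rotvec(w).as_matrix().T@M).as_rotvec())
            return np.array(r)
        az=np.arctan2(.5814,.2294)
        for o7 in (0,np.pi):
            r=least_squares(f,[az-s1*(-1.298),.3,.4,0,.4,0,.2,o7,0])
            if best is None or r.cost<best[0]: best=(r.cost,np.r_[r.x[:8],s1,s3,s5,s7,r.x[8]],np.abs(r.fun).max())
    return best
if __name__=="__main__":
    b=fit(); print(b[0],b[2]); print(np.round(b[1],4)); np.save("fk.npy",b[1])
E
python3 fk.py
```

```text
0.0002536773226137409 0.009953698670809488
[-8.8000e-02 -9.3300e-02  5.3700e-01  2.1500e-02  4.0330e-01 -1.5600e-02
  1.0000e-03  3.0536e+00 -1.0000e+00 -1.0000e+00 -1.0000e+00 -1.0000e+00
 -5.4000e-03]
```

Run:
```python
from h import *
s=arm.observe()
print(rel(s,W((-.30,0,.15)),toolR(-1,65)), rel(s,W((-.30,0,.15)),toolR(-1,35)))
sd=dict(np.load("side.npz"))
print(proj(sd,np.array([[0,0,z] for z in (0,.1,.2,.3,.4,.5)])))
```

```text
(array([-0.0049,  0.0052,  0.02  ]), array([24.99,  0.19,  0.34])) (array([-0.0049,  0.0052,  0.02  ]), array([54.99,  0.28,  0.29]))
[[ 94.77759212 263.88430466]
 [ 86.53054672 230.66694113]
 [ 78.05302662 194.90680297]
 [ 69.43713651 156.52348448]
 [ 60.82739517 115.51550664]
 [ 52.44551172  72.01495706]]
```

servo_tool --pt "-0.002 0 0 8 0 0 1" --pt "-0.004 0 0 16 0 0 1" --pt "-0.005 0 0 24 0 0.3 1" --pt "-0.005 0 0 30 0 0.3 1" --pt "-0.005 0 0 30 0 0.3 1"

```text
clock: 12.25
position: [0.4354, -0.0132, 0.2683]
ee_rot: [-2.04, 1.779, -0.474]
force: [-0.2, -0.1, 0.5]
width: 0.004
```

Run:
```python
from h import *
import fk
s=st(); print(repr(s["ee_rot"]))
fk.D.append((list(s["joints"]),list(s["position"]),list(s["ee_rot"])))
b=fk.fit(); print(b[0],b[2],np.round(b[1],3))
for q,x,w in fk.D:
    X,M=fk.fk(q,b[1]); print(np.round(1000*(X-x),1),np.round(np.degrees(R.from_matrix(R.from_rotvec(w).as_matrix().T@M).as_rotvec()),2))
```

```text
t 12.25 pos [ 0.4354 -0.0132  0.2683] piv [-0.296  -0.0012  0.1683] tip [-0.292  -0.0011  0.1613]
R [[0.136, -0.858, 0.495], [-0.991, -0.117, 0.07], [-0.002, -0.5, -0.866]] F [-0.21 -0.09  0.5 ] w 0.004
q [-0.671 -0.278  0.483  2.375  0.297  0.505 -1.827]
array([-2.03950941,  1.77903678, -0.47415009])
0.0004611469254531223 0.013729348614843711 [-0.092  0.262  0.536  0.026  0.424  0.011  0.35   3.051 -1.    -1.
 -1.    -1.    -0.004]
[ 5.3  3.5 -2.4] [0.03 0.13 0.05]
[-4.4  7.7  4.7] [ 0.   -0.02  0.04]
[-6.4  5.4  6.4] [ 0.03 -0.01  0.01]
[-4.   3.1  3.9] [-0.03  0.01  0.06]
[ 1.4  3.3 -3.3] [-0.02 -0.04  0.09]
[-0.  -6.  -6.7] [-0.04  0.04  0.09]
[-2.  -0.8 -0.4] [-0.01 -0.    0.12]
[ 0.3 -0.9 -4.7] [ 0.   -0.02  0.04]
[-3.5 -9.  -8.4] [-0.    0.03  0.06]
[-3.4  3.6  3.6] [ 0.05 -0.03  0.07]
[-2.3  5.4  7.4] [-0.11  2.62 -0.63]
```

```bash
cat > fk2.py <<'E'
import numpy as np
from scipy.spatial.transform import Rotation as R
from scipy.optimize import least_squares
from fk import D,e
# general: fixed translation per link + small joint offsets
def fk(q,p,full=False):
    # translations T0..T7 (selected), offsets
    t=p[:18].reshape(6,3); o=p[18:25]; 
    M=e('z',-q[0]+o[0]); pts=[]
    x=M@t[0]; pts.append(x)
    M=M@e('y',q[1]+o[1]); x=x+M@t[1]; M=M@e('z',-q[2]+o[2]); x=x+M@[t[2][0],0,0]; pts.append(x)
    M=M@e('y',q[3]+o[3]); x=x+M@t[3]; pts.append(x); M=M@e('z',-q[4]+o[4]); x=x+M@[t[4][0],0,0]
    M=M@e('y',q[5]+o[5]); x=x+M@t[5]; M=M@e('z',-q[6]+o[6]); pts.append(x)
    return (x,M,pts) if full else (x,M)
p0=np.zeros(25); p0[:18]=np.array([[0,0,.262],[0,0,.536],[.026,0,0],[-.026,0,.424],[0,0,0],[0,0,.35]]).ravel(); p0[18]=-.09; p0[24]=3.05
def fit(D,reg=2e-3):
    def f(p):
        r=[]
        for q,x,w in D:
            X,M=fk(q,p); r+=list(X-x)+list(.3*R.from_matrix(R.from_rotvec(w).as_matrix().T@M).as_rotvec())
        return np.r_[r,reg*(p-p0)*np.r_[np.ones(18),np.ones(7)]]
    return least_squares(f,p0)
E
python3 - <<'E'
from h import *
import fk2
D=list(fk2.D); s=arm.observe(); D.append((list(s["joints"]),list(s["position"]),list(s["ee_rot"])))
r=fk2.fit(D); p=r.x; print(np.round(p[:18].reshape(6,3),4)); print(np.round(p[18:],4))
for q,x,w in D:
    X,M=fk2.fk(q,p); print(np.round(1000*(X-x),1),np.round(np.degrees(R.from_matrix(R.from_rotvec(w).as_matrix().T@M).as_rotvec()),2))
print(s["dq"])
E
```

```text
[[-2.300e-03 -1.810e-02  2.721e-01]
 [ 3.200e-03 -1.810e-02  5.571e-01]
 [-2.000e-03 -0.000e+00  0.000e+00]
 [-7.000e-04 -1.950e-02  4.281e-01]
 [ 2.000e-04 -0.000e+00 -0.000e+00]
 [-8.000e-04  1.700e-03  3.626e-01]]
[ 7.0000e-04 -3.0000e-04 -0.0000e+00 -9.0000e-04 -4.0000e-04  1.3000e-03
  3.1426e+00]
[ 0.   0.1 -0. ] [ 0.01  0.13 -0.01]
[ 0.  -0.1 -0.1] [-0.01 -0.02 -0.02]
[-0.3  0.1  0.1] [ 0.01 -0.01 -0.04]
[0.1 0.1 0. ] [-0.03  0.03 -0.  ]
[-0.2 -0.1 -0.1] [-0.03 -0.03  0.02]
[-0.1 -0.1  0. ] [-0.05  0.03  0.01]
[-0.2 -0.4 -0. ] [-0.03  0.01  0.06]
[ 0.2 -0.   0.1] [-0.   -0.01 -0.03]
[0.  0.1 0. ] [-0.01  0.02 -0.01]
[ 0.3  0.2 -0. ] [ 0.04 -0.02  0.01]
[ 0.  -0.1  0. ] [-0.    0.    0.02]
[-0.02681633  0.0622171   0.04376918 -0.12621385 -0.0865046   0.1268081
  0.0942445 ]
```

```bash
cat > plan.py <<'E'
from h import *
import fk2
D=list(fk2.D); D.append(([-0.671,-0.278,0.483,2.375,0.297,0.505,-1.827],[.4354,-.0132,.2683],[-2.0395,1.7790,-.47415]))
try: PF=np.load("fk2.npy")
except Exception:
    PF=fk2.fit(D).x; np.save("fk2.npy",PF)
LO=np.array([-2.62,-.44,-1.27,.08,-1.32,.12,-2.74]); HI=np.array([2.62,2.09,1.32,2.57,4.46,2,2.74])
def FK(q): return fk2.fk(q,PF)
def jac(q):
    J=np.zeros((6,7)); x0,M0=FK(q)
    for i in range(7):
        d=np.zeros(7); d[i]=1e-5; x,M=FK(q+d)
        J[:3,i]=(x-x0)/1e-5; J[3:,i]=R.from_matrix(M@M0.T).as_rotvec()/1e-5
    return J
def go(q,x,M,n=60,lam=1e-4,clip=True,wt=None):
    # straight interpolation from FK(q) to (x,M), differential pinv ik
    x0,M0=FK(q); rv=R.from_matrix(M@M0.T).as_rotvec(); q=q.copy()
    for k in range(1,n+1):
        xt=x0+(x-x0)*k/n; Mt=R.from_rotvec(rv*k/n).as_matrix()@M0
        for _ in range(3):
            xc,Mc=FK(q); er=np.r_[xt-xc,R.from_matrix(Mt@Mc.T).as_rotvec()]
            J=jac(q); free=np.ones(7,bool)
            for _ in range(4):
                Jf=J*free; dq=Jf.T@np.linalg.solve(Jf@Jf.T+lam*np.eye(6),er)
                bad=free&(((q+dq)<LO)|((q+dq)>HI))
                if not clip or not bad.any(): break
                free&=~bad
            q=np.clip(q+dq*free,LO,HI) if clip else q+dq
    return q
def err(q,x,M):
    xc,Mc=FK(q); return np.linalg.norm(x-xc)*1000,np.degrees(np.linalg.norm(R.from_matrix(Mc.T@M).as_rotvec()))
E
python3 - <<'E'
from plan import *
q=np.array(D[0][0])
for i in range(1,len(D)):
    q=go(q,np.array(D[i][1]),R.from_rotvec(D[i][2]).as_matrix(),n=15)
    print(i,np.round(q,3),np.round(D[i][0],3))
    q=np.array(D[i][0])
E
```

```text
1 [-1.109  0.083  0.269  1.765 -0.023  1.296 -0.484] [-1.103  0.084  0.263  1.764 -0.023  1.296 -0.484]
2 [-0.903  0.026  0.49   1.826 -0.013  1.292 -1.174] [-0.906  0.025  0.493  1.827 -0.013  1.292 -1.174]
3 [-0.813  0.088  0.61   1.901 -0.054  1.169 -1.616] [-0.809  0.089  0.605  1.9   -0.054  1.17  -1.617]
4 [-0.745  0.246  0.587  2.046 -0.173  0.898 -1.489] [-0.747  0.246  0.591  2.047 -0.175  0.898 -1.487]
5 [-0.643  0.429  0.566  1.807 -0.273  0.98  -1.393] [-0.644  0.43   0.567  1.807 -0.273  0.981 -1.393]
6 [-0.75   0.217  0.612  1.877 -0.142  1.093 -1.512] [-0.752  0.217  0.615  1.877 -0.142  1.093 -1.512]
7 [-0.452  0.309  0.648  1.997 -0.232  0.911 -1.111] [-0.468  0.313  0.671  1.998 -0.242  0.913 -1.099]
8 [-0.404  0.507  0.621  1.755 -0.345  0.991 -1.079] [-0.405  0.507  0.622  1.755 -0.345  0.991 -1.079]
9 [-0.71   0.079  0.686  1.988 -0.057  1.094 -1.426] [-0.709  0.079  0.685  1.988 -0.057  1.093 -1.426]
10 [-0.65  -0.273  0.468  2.375  0.281  0.501 -1.81 ] [-0.671 -0.278  0.483  2.375  0.297  0.505 -1.827]
```

```bash
cat > srch.py <<'E'
from plan import *
def Rt(psi,phi,roll):
    # pivot frame -> world orientation; psi yaw (deg, + = pointing left), phi pitch down
    y=PIV[2]+np.radians(psi); a=np.radians(phi)
    F=np.array([np.cos(y),np.sin(y),0]); X=-np.array([-np.sin(y),np.cos(y),0])
    Z=np.cos(a)*F-np.sin(a)*np.array([0,0,1.]); Y=np.cross(Z,X)
    M=np.stack([X,Y,Z],1); return M@R.from_euler('z',roll,degrees=True).as_matrix()
PR=np.array([[np.cos(PIV[2]),-np.sin(PIV[2]),0],[np.sin(PIV[2]),np.cos(PIV[2]),0],[0,0,1]])
# finger samples in tool frame
gx=np.linspace(-.019,.019,9); gy=np.linspace(-.0095,.0095,7); gz=np.linspace(-.05,.008,30)
FB=np.array([(x,y,z) for x in gx for y in gy for z in gz if abs(abs(x)-.019)<1e-6 or abs(abs(y)-.0095)<1e-6 or z>.0079])
BB=np.array([(x,y,z) for x in np.linspace(-.095,.095,20) for y in np.linspace(-.0375,.0375,9) for z in np.linspace(-.20,-.058,10)])
def theta(x,M,plo=.16):
    P=((x+FB@M.T)-[PIV[0],PIV[1],PIV[3]])@PR   # pivot frame
    r=np.hypot(P[:,0],P[:,2]); ok=(np.abs(P[:,1])<.04)&(r<.215)&(r>plo)&(P[:,2]>-.1)
    if not ok.any(): return -1.,None
    th=np.arctan2(P[ok,2],-P[ok,0])+np.arcsin(.0025/r[ok]); i=np.argmax(th); return th[i],P[ok][i]
def clear(x,M,th):
    # distance of body+finger samples to heads / plate / tube in arm frame, mm
    P=((x+np.r_[BB,FB]@M.T)-[PIV[0],PIV[1],PIV[3]])@PR
    c,s=np.cos(th),np.sin(th)
    rr=-P[:,0]*c+P[:,2]*s; zz=P[:,0]*s+P[:,2]*c; yy=P[:,1]
    nb=len(BB); d=1e9; df=1e9
    for sg in (1,-1):
        rad=np.hypot(rr-.15,yy-sg*.075)-.029; ax=np.maximum(zz-.054,-.014-zz)
        dd=np.where((rad>0)&(ax>0),np.hypot(rad,ax),np.maximum(rad,ax)); d=min(d,dd[:nb].min()); df=min(df,dd[nb:].min())
    def box(l,h):
        q=np.stack([rr,yy,zz],1); e=np.maximum(np.array(l)-q,q-np.array(h)); return np.where((e>0).any(1),np.linalg.norm(np.maximum(e,0),axis=1),e.max(1))
    dp=box((.16,-.04,-.0025),(.215,.04,.0025)); dt=box((.14,-.05,-.01),(.16,.05,.01)); da=box((0,-.01,-.01),(.15,.01,.01))
    return 1000*np.array([d,df,dp[:nb].min(),dt[:nb].min(),dt[nb:].min(),da.min()])
def pose(psi,phi,roll,th,s,y0,h,drop=0.,ret=0.):
    M=Rt(psi,phi,roll); t=M[:,2]; u=np.array([0,0,1.])-t*t[2]; u/=np.linalg.norm(u)
    C=W((-.215*np.cos(th)-.0025*np.sin(th),y0,.215*np.sin(th)-.0025*np.cos(th)))
    return C+(s-.008-ret)*t-(h+drop)*u,M
E
cat > run.py <<'E'
from srch import *
q0=np.array(arm.observe()["joints"])
np.set_printoptions(suppress=True,linewidth=160)
res=[]
for roll in (0,90,-90,180):
  h=.0095 if roll in (0,180) else .019
  for psi in range(-80,81,20):
    for phi in (20,30,40,50,60,70):
      s=.03
      mx=0; q=q0.copy(); mm=9
      # pre at raised, then pre, insert, arc
      wp=[]
      x,M=pose(psi,phi,roll,0,s,0,h,.015,.08); wp.append((x+[0,0,.06],M,20)); wp.append((x,M,6))
      x,M=pose(psi,phi,roll,0,s,0,h,.012,0); wp.append((x,M,6))
      for th in np.radians([0,20,40,60,75]): 
          x,M=pose(psi,phi,roll,th,s,0,h); wp.append((x,M,4))
      fail=False; es=[]
      for x,M,n in wp:
          q=go(q,x,M,n=n); e=err(q,x,M); es.append(max(e[0],e[1]*3)); mm=min(mm,(q-LO)[[1,2,3,4,5,6]].min(),(HI-q)[[1,2,3,4,5,6]].min())
          if es[-1]>60: break
      res.append((max(es),roll,psi,phi,mm,np.round(es,1)))
res.sort(key=lambda r:(round(r[0]),-r[4]))
for r in res[:40]: print(round(r[0],1),r[1:4],round(r[4],3),r[5])
E
time python3 run.py
```

```text
0.0 (180, -80, 20) 0.494 [0. 0. 0. 0. 0. 0. 0. 0.]
0.0 (180, -80, 30) 0.464 [0. 0. 0. 0. 0. 0. 0. 0.]
0.0 (-90, -80, 70) 0.455 [0. 0. 0. 0. 0. 0. 0. 0.]
0.0 (-90, -80, 60) 0.446 [0. 0. 0. 0. 0. 0. 0. 0.]
0.0 (180, -80, 40) 0.443 [0. 0. 0. 0. 0. 0. 0. 0.]
0.0 (180, -80, 50) 0.433 [0. 0. 0. 0. 0. 0. 0. 0.]
0.0 (180, -80, 60) 0.433 [0. 0. 0. 0. 0. 0. 0. 0.]
0.0 (180, -80, 70) 0.433 [0. 0. 0. 0. 0. 0. 0. 0.]
0.0 (-90, -60, 70) 0.288 [0. 0. 0. 0. 0. 0. 0. 0.]
0.0 (-90, -60, 60) 0.284 [0. 0. 0. 0. 0. 0. 0. 0.]
0.0 (90, 80, 70) 0.281 [0. 0. 0. 0. 0. 0. 0. 0.]
0.0 (180, -60, 70) 0.252 [0. 0. 0. 0. 0. 0. 0. 0.]
0.0 (180, -60, 50) 0.239 [0. 0. 0. 0. 0. 0. 0. 0.]
0.0 (180, -60, 20) 0.235 [0. 0. 0. 0. 0. 0. 0. 0.]
0.0 (-90, -80, 50) 0.223 [0. 0. 0. 0. 0. 0. 0. 0.]
0.0 (180, -60, 40) 0.221 [0. 0. 0. 0. 0. 0. 0. 0.]
0.0 (180, -60, 30) 0.22 [0. 0. 0. 0. 0. 0. 0. 0.]
0.0 (180, -60, 60) 0.219 [0. 0. 0. 0. 0. 0. 0. 0.]
0.0 (90, 60, 70) 0.211 [0. 0. 0. 0. 0. 0. 0. 0.]
0.0 (90, 80, 60) 0.205 [0. 0. 0. 0. 0. 0. 0. 0.]
0.0 (180, 80, 60) 0.2 [0. 0. 0. 0. 0. 0. 0. 0.]
0.0 (180, 80, 50) 0.148 [0. 0. 0. 0. 0.
[... 250 characters left out ...]
0. 0. 0.]
0.0 (90, 80, 40) 0.096 [0. 0. 0. 0. 0. 0. 0. 0.]
0.0 (180, -40, 70) 0.09 [0. 0. 0. 0. 0. 0. 0. 0.]
0.0 (180, 80, 40) 0.077 [0. 0. 0. 0. 0. 0. 0. 0.]
0.0 (-90, -60, 50) 0.072 [0. 0. 0. 0. 0. 0. 0. 0.]
0.0 (0, 20, 70) 0.052 [0. 0. 0. 0. 0. 0. 0. 0.]
0.0 (180, 80, 70) 0.051 [0. 0. 0. 0. 0. 0. 0. 0.]
0.0 (180, -40, 50) 0.048 [0. 0. 0. 0. 0. 0. 0. 0.]
0.0 (-90, -20, 60) 0.031 [0. 0. 0. 0. 0. 0. 0. 0.]
0.0 (180, -20, 60) 0.027 [0. 0. 0. 0. 0. 0. 0. 0.]
0.0 (-90, -80, 40) 0.026 [0. 0. 0. 0. 0. 0. 0. 0.]
0.0 (90, 60, 60) 0.025 [0. 0. 0. 0. 0. 0. 0. 0.]
0.0 (180, 60, 50) 0.018 [0. 0. 0. 0. 0. 0. 0. 0.]
0.0 (0, -40, 70) 0.017 [0. 0. 0. 0. 0. 0. 0. 0.]
real	1m4.984s
user	1m5.401s
sys	0m0.108s
```

```bash
cat > run2.py <<'E'
from srch import *
np.set_printoptions(suppress=True,linewidth=170)
res=[]
for roll in (180,-90):
  h=.0095 if roll in (0,180) else .019
  for psi in (-80,-70,-60,-50,-40):
    for phi in (20,30,40,50,60):
      for s in (.03,.04,.05):
        for y0 in (-.02,0,.02):
          cl=[];ths=[]
          for th in np.radians([0,15,30,45,60,75]):
            x,M=pose(psi,phi,roll,th,s,y0,h); te,c=theta(x,M); ths.append(te); cl.append(clear(x,M,max(te,0)))
          cl=np.array(cl); m=cl.min(0); k=min(m[0],m[1],m[2],m[3],m[4],m[5])
          res.append((k,roll,psi,phi,s,y0,np.round(m,0),np.round(np.degrees(ths),0)))
res.sort(key=lambda r:-r[0])
for r in res[:25]: print(round(r[0],1),*r[1:])
E
python3 run2.py
```

```text
17.7 -90 -40 50 0.03 0.02 [19. 22. 18. 42. 18. 31.] [ 2. 17. 31. 46. 62. 79.]
15.4 -90 -40 40 0.03 0.02 [20. 23. 20. 48. 15. 28.] [ 2. 16. 31. 46. 63. 80.]
15.3 -90 -40 60 0.03 0.02 [19. 21. 15. 35. 20. 34.] [ 3. 17. 32. 47. 61. 78.]
14.1 -90 -50 50 0.03 0.02 [20. 20. 14. 37. 16. 30.] [ 3. 17. 32. 47. 62. 79.]
13.5 -90 -50 40 0.03 0.02 [20. 22. 17. 41. 13. 26.] [ 2. 17. 32. 47. 63. 80.]
12.5 -90 -40 30 0.03 0.02 [23. 26. 21. 53. 12. 23.] [ 1. 16. 31. 47. 65. 81.]
11.3 -90 -60 40 0.03 0.02 [19. 20. 12. 35. 11. 24.] [ 3. 18. 32. 47. 62. 79.]
10.9 -90 -50 30 0.03 0.02 [21. 25. 18. 46. 11. 21.] [ 2. 16. 31. 47. 64. 81.]
10.5 -90 -50 60 0.03 0.02 [21. 18. 10. 31. 19. 33.] [ 5. 18. 32. 47. 62. 78.]
10.2 180 -40 20 0.03 0.02 [10. 29. 21. 53. 16. 27.] [ 1. 16. 33. 50. 67. 84.]
10.1 -90 -40 40 0.03 0 [34. 39. 10. 47. 15. 22.] [ 2. 16. 31. 46. 63. 80.]
9.8 -90 -40 50 0.03 0 [34. 38. 10. 42. 18. 26.] [ 2. 17. 31. 46. 62. 79.]
9.8 -90 -40 40 0.04 0.02 [18. 25. 11. 39. 10. 19.] [ 2. 16. 31. 46. 64. 82.]
9.8 -90 -60 50 0.03 0.02 [19. 18. 10. 32. 14. 29.] [ 5. 18. 32. 47. 62. 78.]
9.7 -90 -40 30 0.03 0 [34. 38. 10. 52. 12. 19.] [ 1. 16. 31. 47. 65. 81.]
9.0 -90 -60 30 0.03 0.02 [12. 22. 14. 38.  9. 19.] [ 2. 17. 32. 47. 63. 80.]
9.0 -90 -40 20 0.03 0.02 [27. 28. 22. 54.  9. 18.] [ 1. 16. 32. 49. 66. 82.]
9.0 -90 -40 20 0.03 0 [33. 34. 10. 45.  9. 17.] [ 1. 16. 32. 49. 66. 82.]
9.0 -90 -40 60 0.03 0 [24. 36.  9. 35. 20. 29.] [ 3. 17. 32. 47. 61. 78.]
8.5 -90 -70 40 0.03 0.02 [12. 18. 10. 29.  8. 22.] [ 4. 18. 33. 47. 62. 78.]
8.5 -90 -40 50 0.04 0.02 [19. 23.  8. 33. 11. 22.] [ 2. 17. 31. 46. 62. 80.]
8.4 -90 -40 30 0.04 0.02 [19. 28. 12. 44.  8. 15.] [ 1. 16. 31. 48. 66. 83.]
8.2 -90 -50 20 0.03 0.02 [20. 26. 19. 46.  8. 17.] [ 1. 16. 31. 48. 65. 81.]
8.1 -90 -50 40 0.04 0.02 [20. 24.  8. 34.  9. 17.] [ 2. 17. 32. 47. 63. 81.]
7.6 -90 -60 20 0.03 0.02 [ 8. 23. 16. 39.  8. 17.] [ 1. 16. 31. 48. 64. 80.]
```

```bash
cat > run3.py <<'E'
from srch import *
np.set_printoptions(suppress=True,linewidth=170)
CAM=np.array([(dx,-.0375-.02*k,-.15+dz) for k in range(4) for dx in (-.03,0,.03) for dz in (-.03,0,.03)])
import srch
srch.BB=np.r_[BB,CAM]
q0=np.array(arm.observe()["joints"])
for roll in (-90,):
  h=.019
  for psi in (-40,-45,-50,-55,-60):
    for phi in (45,50,55,60):
      s,y0=.03,.02
      q=q0.copy(); mm=[];es=[];cl=[]
      wp=[]
      x,M=pose(psi,phi,roll,0,s,y0,h,.02,.10); wp.append((x+[0,0,.08],M,20)); wp.append((x,M,6))
      x,M=pose(psi,phi,roll,0,s,y0,h,.010,0); wp.append((x,M,6))
      for th in np.radians([0,15,30,45,60,72]): 
          x,M=pose(psi,phi,roll,th,s,y0,h); wp.append((x,M,4)); cl.append(clear(x,M,max(theta(x,M)[0],0)))
      for x,M,n in wp:
          q=go(q,x,M,n=n); e=err(q,x,M); es.append(max(e[0],e[1]*3)); mm.append(min((q-LO).min(),(HI-q).min()))
          if es[-1]>60: break
      print(psi,phi,round(max(es),1),np.round(mm,2),np.round(np.min(cl,0)),np.round(q,2))
E
python3 run3.py
```

```text
-40 45 27.3 [0.12 0.03 0.03 0.01 0.16 0.11 0.08 0.09 0.11] [19. 23. 19. 45. 17. 30.] [ 0.36  0.52 -1.16  1.95  1.4   1.23 -1.98]
-40 50 0.0 [0.17 0.07 0.   0.04 0.2  0.29 0.41 0.54 0.65] [19. 23. 18. 42. 18. 32.] [ 0.04  0.33 -0.61  1.92  1.09  0.92 -1.77]
-40 55 0.0 [0.22 0.12 0.03 0.08 0.19 0.29 0.41 0.55 0.61] [19. 23. 17. 39. 19. 33.] [-0.55  0.26  0.17  1.91  0.7   0.73 -1.43]
-40 60 0.0 [0.27 0.17 0.16 0.17 0.24 0.34 0.46 0.6  0.64] [19. 22. 15. 35. 20. 34.] [-0.53  0.27  0.19  1.85  0.53  0.76 -1.25]
-45 45 41.3 [0.18 0.01 0.01 0.   0.02 0.01 0.   0.01 0.03] [20. 23. 18. 42. 17. 30.] [ 0.36  0.6  -1.24  1.9   1.41  1.39 -2.04]
-45 50 0.1 [0.22 0.13 0.   0.04 0.24 0.33 0.45 0.58 0.67] [20. 22. 16. 39. 18. 31.] [-0.    0.35 -0.6   1.88  1.08  1.   -1.84]
-45 55 0.0 [0.26 0.17 0.1  0.15 0.23 0.32 0.44 0.58 0.68] [20. 21. 15. 37. 19. 33.] [-0.55  0.28  0.15  1.88  0.7   0.8  -1.52]
-45 60 0.0 [0.31 0.21 0.19 0.2  0.27 0.37 0.49 0.63 0.7 ] [20. 21. 14. 33. 20. 34.] [-0.53  0.29  0.18  1.82  0.54  0.82 -1.35]
-50 45 18.4 [0.24 0.04 0.   0.   0.16 0.25 0.36 0.49 0.56] [20. 22. 16. 40
[... 762 characters left out ...]
10. 32. 17. 32.] [-0.57  0.33  0.15  1.8   0.68  0.93 -1.66]
-55 60 0.0 [0.39 0.3  0.26 0.27 0.33 0.43 0.55 0.69 0.77] [19. 17.  7. 28. 18. 33.] [-0.56  0.33  0.19  1.76  0.54  0.93 -1.51]
-60 45 0.0 [0.31 0.1  0.   0.03 0.24 0.37 0.48 0.61 0.72] [19. 20. 10. 33. 14. 27.] [-0.81  0.4   0.37  1.85  0.81  0.94 -1.9 ]
-60 50 0.0 [0.38 0.25 0.08 0.11 0.32 0.41 0.53 0.66 0.77] [19. 18. 10. 32. 15. 29.] [-0.59  0.37  0.12  1.8   0.79  1.   -1.85]
-60 55 0.0 [0.41 0.33 0.26 0.29 0.34 0.44 0.56 0.69 0.8 ] [16. 17.  8. 29. 16. 31.] [-0.58  0.36  0.15  1.76  0.66  0.99 -1.71]
-60 60 0.0 [0.44 0.35 0.3  0.31 0.37 0.46 0.59 0.73 0.8 ] [15. 15.  5. 26. 17. 33.] [-0.57  0.36  0.2   1.72  0.53  0.99 -1.58]
```

```bash
cat > run4.py <<'E'
from srch import *
import srch
np.set_printoptions(suppress=True,linewidth=170)
CAM=np.array([(dx,-.0375-.02*k,-.15+dz) for k in range(4) for dx in (-.03,0,.03) for dz in (-.03,0,.03)])
srch.BB=np.r_[BB,CAM]
top=dict(np.load("top.npz"))
for n,uv,z in [("slide_box",(171,348),.036),("tube_rack",(122,247),.06),("reagent",(211,155),.15),("soap",(455,160),.165),("basin_dish",(268,268),-.08),("faucet_tip",(180,210),.2),("spray",(535,205),.2)]:
    print(n,np.round(atz(top,uv,z),3))
psi,phi,roll,s,y0,h=-50,55,-90,.03,.02,.019
s_=arm.observe(); q=np.array(s_["joints"]); print("q0",np.round(q,3))
wp=[]
x,M=pose(psi,phi,roll,0,s,y0,h,.02,.10); wp.append(("pre_up",x+[-.02,0,.08],M,20)); wp.append(("pre",x,M,8))
x,M=pose(psi,phi,roll,0,s,y0,h,.012,0); wp.append(("ins",x,M,8))
for th in [0,15,30,45,60,70]:
    x,M=pose(psi,phi,roll,np.radians(th),s,y0,h); wp.append((f"th{th}",x,M,5))
for nm,x,M,n in wp:
    x0,M0=FK(q); rv=R.from_matrix(M@M0.T).as_rotvec(); mc=[];mz=9
    for k in range(1,n+1):
        q=go(q,x0+(x-x0)*k/n,R.from_rotvec(rv*k/n).as_matrix()@M0,n=1)
        xx,MM=FK(q); te,c=theta(xx,MM); mc.append(clear(xx,MM,max(te,0) if nm.startswith("th") else 0)); mz=min(mz,(xx+np.r_[srch.BB,FB]@MM.T)[:,2].min())
    print(nm,"x",np.round(x,3),"piv",np.round(toP(x),3),"rot",round(np.degrees(np.linalg.norm(rv))),"err",np.round(err(q,x,M),1),"clr",np.round(np.min(mc,0)),"zmin",round(mz,3),"q",np.round(q,2),"theta",np.round(np.degrees(te)))
E
python3 run4.py
```

```text
slide_box [0.336 0.341 0.036]
tube_rack [0.55  0.455 0.06 ]
reagent [0.73  0.252 0.15 ]
soap [ 0.718 -0.251  0.165]
basin_dish [ 0.528  0.153 -0.08 ]
faucet_tip [0.598 0.295 0.2  ]
spray [ 0.614 -0.393  0.2  ]
q0 [-0.671 -0.278  0.483  2.375  0.297  0.505 -1.827]
pre_up x [0.436 0.07  0.219] piv [-0.284  0.081  0.119] rot 54 err [0. 0.] clr [156. 110. 197. 210. 155. 172.] zmin 0.202 q [-0.82  0.09  0.03  2.29  0.8   0.91 -2.09] theta -57.0
pre x [0.456 0.07  0.139] piv [-0.264  0.079  0.039] rot 0 err [0. 0.] clr [ 82.  65. 123. 135.  93. 116.] zmin 0.122 q [-0.81  0.27  0.06  2.35  0.99  0.73 -2.31] theta -57.0
ins x [0.503 0.027 0.062] piv [-0.223  0.03  -0.038] rot 0 err [0. 0.] clr [19. 47. 24. 41. 49. 55.] zmin 0.044 q [-0.72  0.48  0.17  2.37  1.35  0.52 -2.58] theta -1.0
th0 x [0.511 0.021 0.069] piv [-0.217  0.022 -0.031] rot 0 err [0. 0.] clr [19. 46. 12. 34. 45. 47.] zmin 0.046 q [-0.7   0.47  0.17  2.36  1.33  0.52 -2.53] theta 4.0
th15 x [0.517 0.022 0.124] piv [-0.21   0.022  0.024] rot 0 err [0. 0.] clr [22. 44. 12. 36. 36. 45.] zmin 0.062 q [-0.68  0.34  0.15  2.3   1.1   0.6  -2.24] theta 18.0
th30 x [0.538 0.025 0.176] piv [-0.189  0.022  0.076] rot 0 err [0. 0.] clr [31. 40. 17. 50. 29. 38.] zmin 0.117 q [-0.64  0.27  0.13  2.21  0.94  0.69 -2.01] theta 32.0
th45 x [0.571 0.029 0.221] piv [-0.156  0.022  0.121] rot 0 err [0. 0.] clr [40. 33. 20. 60. 24. 34.] zmin 0.168 q [-0.6   0.24  0.12  2.09  0.83  0.77 -1.83] theta 47.0
th60 x [0.615 0.035 0.256] piv [-0.112  0.022  0.156] rot 0 err [0. 0.] clr [43. 25. 23. 67. 21. 32.] zmin 0.211 q [-0.57  0.26  0.12  1.95  0.75  0.83 -1.69] theta 62.0
th70 x [0.648 0.04  0.272] piv [-0.078  0.022  0.172] rot 0 err [0. 0.] clr [42. 20. 26. 71. 18. 32.] zmin 0.242 q [-0.54  0.3   0.12  1.86  0.71  0.86 -1.61] theta 73.0
```

```bash
cat > tgt.py <<'E'
from srch import *
import sys
def target(nm,psi=-50,phi=55,roll=-90,s=.03,y0=.02,h=.019):
    if nm=="pre_up":
        x,M=pose(psi,phi,roll,0,s,y0,h,.02,.10); return x+[-.02,0,.08],M
    if nm=="pre": return pose(psi,phi,roll,0,s,y0,h,.02,.10)
    if nm=="ins": return pose(psi,phi,roll,0,s,y0,h,.012,0)
    return pose(psi,phi,roll,np.radians(float(nm)),s,y0,h)
if __name__=="__main__":
    s=st()
    for nm in sys.argv[1:]:
        x,M=target(nm); d,w=rel(s,x,M); print(nm,"d",d.round(4).tolist(),"w",w.round(2).tolist(),np.round(np.linalg.norm(d),3),np.round(np.linalg.norm(w),1))
E
python3 tgt.py pre_up
```

```text
t 12.25 pos [ 0.4354 -0.0132  0.2683] piv [-0.296  -0.0012  0.1683] tip [-0.292  -0.0011  0.1613]
R [[0.136, -0.858, 0.495], [-0.991, -0.117, 0.07], [-0.002, -0.5, -0.866]] F [-0.21 -0.09  0.5 ] w 0.004
q [-0.671 -0.278  0.483  2.375  0.297  0.505 -1.827]
pre_up d [-0.0825, 0.0145, 0.0487] w [-15.78, 22.52, -46.23] 0.097 53.8
```

servo_tool --pt "-0.01 0.002 0.006 -2 2.8 -5.8 1" --pt "-0.02 0.004 0.012 -4 5.6 -11.6 1" --pt "-0.031 0.005 0.018 -5.9 8.4 -17.3 1" --pt "-0.041 0.007 0.024 -7.9 11.3 -23.1 1" --pt "-0.052 0.009 0.03 -9.9 14.1 -28.9 1" --pt "-0.062 0.011 0.037 -11.8 16.9 -34.7 1" --pt "-0.072 0.013 0.043 -13.8 19.7 -40.5 1" --pt "-0.082 0.0145 0.049 -15.8 22.5 -46.2 1"

```text
clock: 13.05
position: [0.44, 0.0718, 0.2204]
ee_rot: [2.614, -1.004, 0.825]
force: [0.2, 0.1, 0.1]
width: 0.011
```

```bash
python3 tgt.py pre_up pre
```

```text
t 13.05 pos [0.44   0.0718 0.2204] piv [-0.2798  0.0824  0.1204] tip [-0.2768  0.0788  0.1139]
R [[0.609, -0.671, 0.424], [-0.546, -0.742, -0.389], [0.576, 0.005, -0.818]] F [0.24 0.1  0.07] w 0.011
q [-0.808  0.103  0.02   2.279  0.809  0.915 -2.081]
pre_up d [-0.0025, 0.0039, -0.0001] w [0.25, -0.15, 0.18] 0.005 0.3
pre d [-0.0364, -0.0099, 0.0738] w [0.25, -0.15, 0.18] 0.083 0.3
```

servo_tool --pt "-0.009 -0.002 0.018 0.1 0 0 1" --pt "-0.018 -0.005 0.037 0.2 -0.1 0.1 1" --pt "-0.027 -0.0075 0.055 0.25 -0.15 0.2 1" --pt "-0.0365 -0.01 0.074 0.25 -0.15 0.2 1" --pt "-0.0365 -0.01 0.074 0.25 -0.15 0.2 1"

```text
clock: 13.55
position: [0.4554, 0.0693, 0.1369]
ee_rot: [2.618, -1.012, 0.823]
force: [-0.6, 0.8, 0.5]
width: 0.006
```

```bash
python3 tgt.py pre ins
python3 - <<'E'
from h import *
sd=cams.get_image("side"); tp=cams.get_image("top"); wr=cams.get_image("wrist")
a=cv2.resize(sd["color"][60:300,170:450,::-1],None,fx=2.4,fy=2.4,interpolation=cv2.INTER_CUBIC); cv2.imwrite("pics/side10.png",a)
a=cv2.resize(tp["color"][110:330,180:480,::-1],None,fx=2.4,fy=2.4,interpolation=cv2.INTER_CUBIC); cv2.imwrite("pics/top10.png",a)
cv2.imwrite("pics/wrist10.png",wr["color"][:,:,::-1])
E
```

```text
t 13.55 pos [0.4554 0.0693 0.1369] piv [-0.2648  0.0778  0.0369] tip [-0.2619  0.0743  0.0304]
R [[0.607, -0.672, 0.424], [-0.551, -0.74, -0.385], [0.572, 0.0, -0.82]] F [-0.61  0.76  0.54] w 0.006
q [-0.798  0.281  0.057  2.356  1.002  0.722 -2.327]
pre d [0.0009, -0.001, -0.0019] w [0.08, 0.08, -0.11] 0.002 0.2
ins d [0.009, -0.0012, 0.0981] w [0.08, 0.08, -0.11] 0.099 0.2
```

View pics/side10.png

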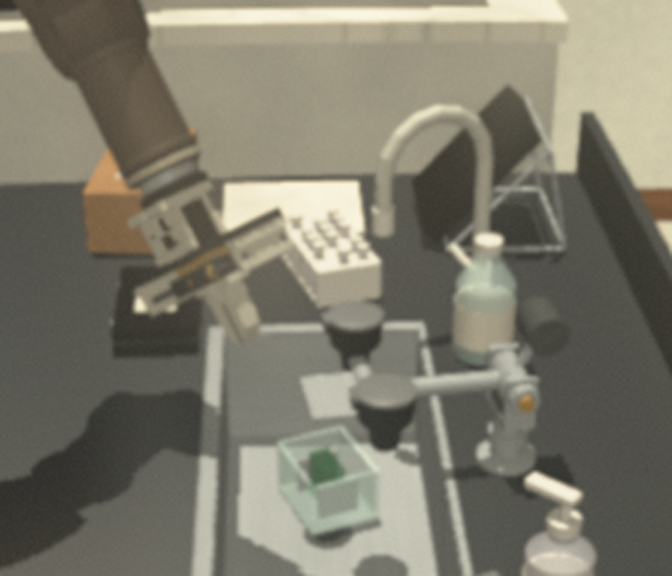

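View pics/top10.png

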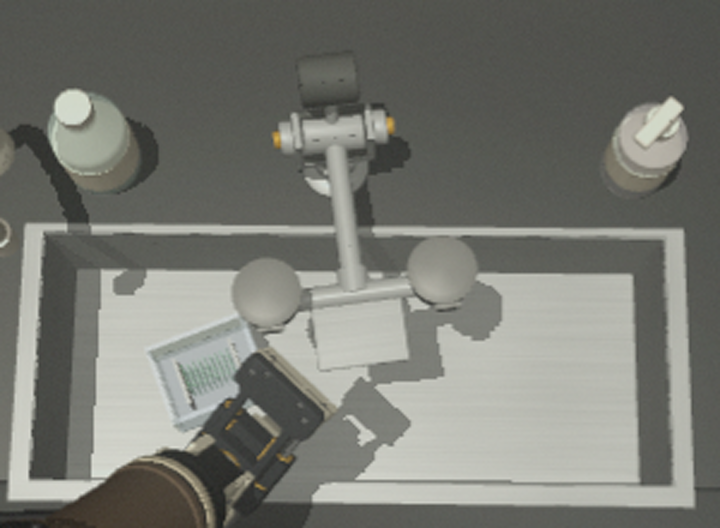

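View pics/wrist10.png

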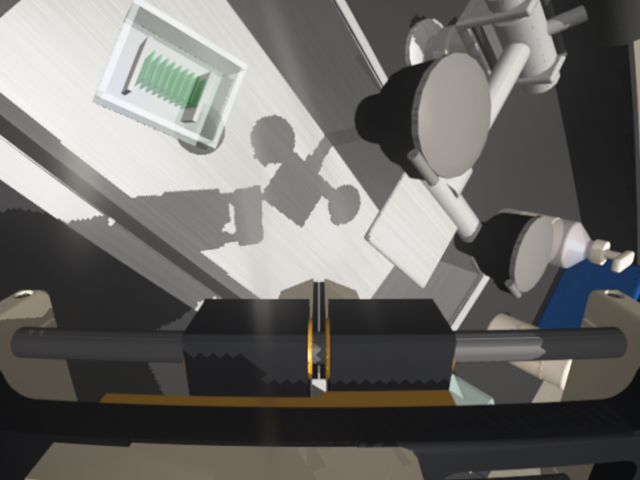

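servo_tool --pt "0.002 0 0.018 0 0 0 1" --pt "0.004 0 0.036 0 0 0 1" --pt "0.006 -0.001 0.054 0 0 0 1" --pt "0.008 -0.001 0.072 0 0 0 1" --pt "0.009 -0.001 0.088 0 0 0 1" --pt "0.009 -0.001 0.098 0 0 0 1" --pt "0.009 -0.001 0.098 0 0 0 1"

```text
clock: 14.4
position: [0.5035, 0.0276, 0.0638]
ee_rot: [2.621, -1.014, 0.828]
force: [-0.1, -0.7, 0.1]
width: 0.01
```

```bash
python3 tgt.py ins 0 5 10
python3 - <<'E'
from h import *
sd=cams.get_image("side"); wr=cams.get_image("wrist")
a=cv2.resize(sd["color"][120:300,230:450,::-1],None,fx=3,fy=3,interpolation=cv2.INTER_CUBIC); cv2.imwrite("pics/side11.png",a)
cv2.imwrite("pics/wrist11.png",wr["color"][:,:,::-1])
E
```

```text
t 14.4 pos [0.5035 0.0276 0.0638] piv [-0.2229  0.0299 -0.0362] tip [-0.2199  0.0264 -0.0427]
R [[0.605, -0.672, 0.427], [-0.553, -0.741, -0.382], [0.573, -0.005, -0.82]] F [-0.06 -0.7   0.05] w 0.01
q [-0.706  0.477  0.159  2.374  1.37   0.524 -2.601]
ins d [-0.0013, 0.0003, 0.0017] w [-0.21, 0.04, -0.24] 0.002 0.3
0 d [0.0107, 0.0003, 0.0017] w [-0.21, 0.04, -0.24] 0.011 0.3
5 d [0.0217, -0.0003, -0.0135] w [-0.21, 0.04, -0.24] 0.026 0.3
10 d [0.0336, -0.0021, -0.0279] w [-0.21, 0.04, -0.24] 0.044 0.3
```

View pics/side11.png

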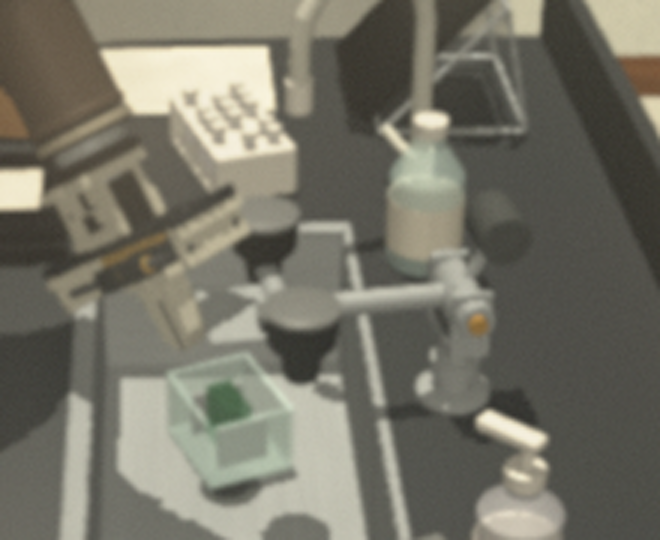

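View pics/wrist11.png

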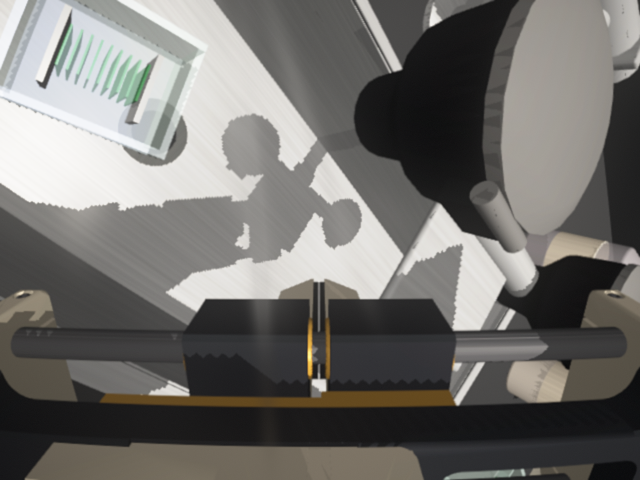

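servo_tool --pt "0.005 0 0.002 0 0 0 1" --pt "0.011 0 0.002 0 0 0 1" --pt "0.016 0 -0.006 0 0 0 1" --pt "0.022 0 -0.0135 0 0 0 1" --pt "0.0275 -0.001 -0.021 0 0 0 1" --pt "0.0335 -0.002 -0.028 0 0 0 1"

```text
clock: 15.1
position: [0.51, 0.0232, 0.1052]
ee_rot: [2.627, -1.01, 0.822]
force: [-10.8, 5.5, -0.6]
width: 0.004
```

```bash
python3 tgt.py 10 15 20 25 30
python3 - <<'E'
from h import *
sd=cams.get_image("side"); wr=cams.get_image("wrist")
a=cv2.resize(sd["color"][120:300,230:450,::-1],None,fx=3,fy=3,interpolation=cv2.INTER_CUBIC); cv2.imwrite("pics/side12.png",a)
cv2.imwrite("pics/wrist12.png",wr["color"][:,:,::-1])
from srch import theta
s=arm.observe(); te,c=theta(s["position"],R.from_rotvec(s["ee_rot"]).as_matrix()); print(np.degrees(te),c)
E
```

```text
t 15.1 pos [0.51   0.0232 0.1052] piv [-0.2171  0.0246  0.0052] tip [-0.2141  0.0212 -0.0014]
R [[0.61, -0.669, 0.425], [-0.552, -0.743, -0.378], [0.569, -0.004, -0.823]] F [-10.76   5.49  -0.61] w 0.004
q [-0.68   0.378  0.151  2.337  1.188  0.564 -2.352]
10 d [0.0035, -0.0008, 0.0015] w [-0.29, 0.34, -0.03] 0.004 0.4
15 d [0.016, -0.0038, -0.0121] w [-0.29, 0.34, -0.03] 0.02 0.4
20 d [0.0291, -0.008, -0.0249] w [-0.29, 0.34, -0.03] 0.039 0.4
25 d [0.0426, -0.0134, -0.0366] w [-0.29, 0.34, -0.03] 0.058 0.4
30 d [0.0566, -0.02, -0.0473] w [-0.29, 0.34, -0.03] 0.076 0.4
11.811305659150053 [-0.21048277  0.0316006   0.04146141]
```

View pics/side12.png

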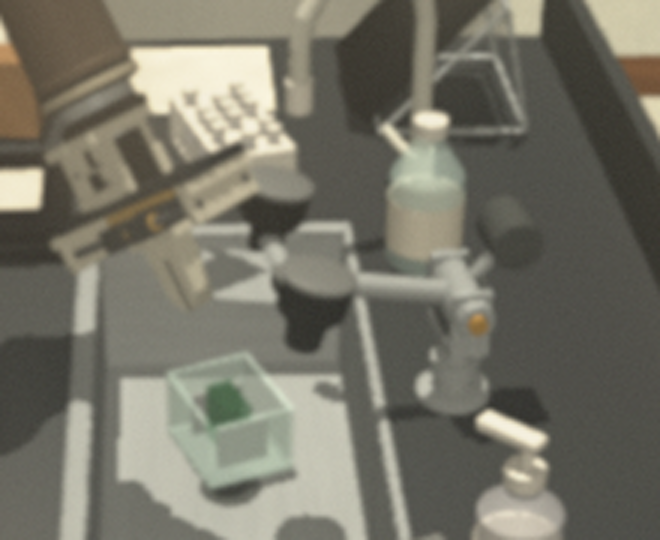

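View pics/wrist12.png

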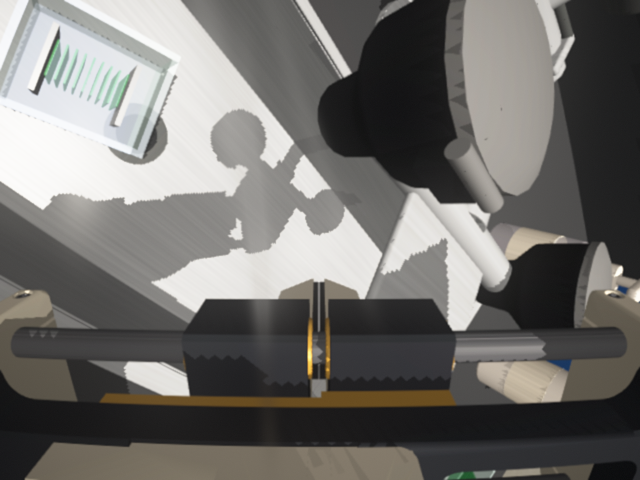

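servo_tool --pt "0.008 -0.002 -0.006 0 0 0 1" --pt "0.014 -0.004 -0.012 0 0 0 1" --pt "0.0205 -0.006 -0.0185 0 0 0 1" --pt "0.027 -0.008 -0.025 0 0 0 1" --pt "0.034 -0.0105 -0.031 0 0 0 1" --pt "0.041 -0.0135 -0.0365 0 0 0 1" --pt "0.048 -0.0165 -0.042 0 0 0 1" --pt "0.055 -0.02 -0.0475 0 0 0 1"

```text
clock: 16.0
position: [0.5382, 0.0247, 0.1769]
ee_rot: [2.624, -1.012, 0.826]
force: [-1.2, 0.7, -1.6]
width: 0.003
```

```bash
python3 tgt.py 30 35 40 45 50
python3 - <<'E'
from h import *
sd=cams.get_image("side")
a=cv2.resize(sd["color"][120:300,230:450,::-1],None,fx=3,fy=3,interpolation=cv2.INTER_CUBIC); cv2.imwrite("pics/side13.png",a)
from srch import theta
s=arm.observe(); te,c=theta(s["position"],R.from_rotvec(s["ee_rot"]).as_matrix()); print(np.degrees(te),c)
E
```

```text
t 16.0 pos [0.5382 0.0247 0.1769] piv [-0.189   0.0223  0.0769] tip [-0.186   0.0189  0.0703]
R [[0.607, -0.67, 0.427], [-0.553, -0.742, -0.379], [0.571, -0.006, -0.821]] F [-1.23  0.69 -1.6 ] w 0.003
q [-0.628  0.266  0.119  2.213  0.946  0.686 -2.012]
30 d [-0.0004, 0.0003, 0.0003] w [-0.29, 0.19, -0.16] 0.001 0.4
35 d [0.0139, -0.0073, -0.0091] w [-0.29, 0.19, -0.16] 0.018 0.4
40 d [0.0284, -0.016, -0.0173] w [-0.29, 0.19, -0.16] 0.037 0.4
45 d [0.0429, -0.0257, -0.0241] w [-0.29, 0.19, -0.16] 0.056 0.4
50 d [0.0574, -0.0362, -0.0296] w [-0.29, 0.19, -0.16] 0.074 0.4
32.7623120491131 [-0.18153621  0.02951274  0.11385024]
```

View pics/side13.png

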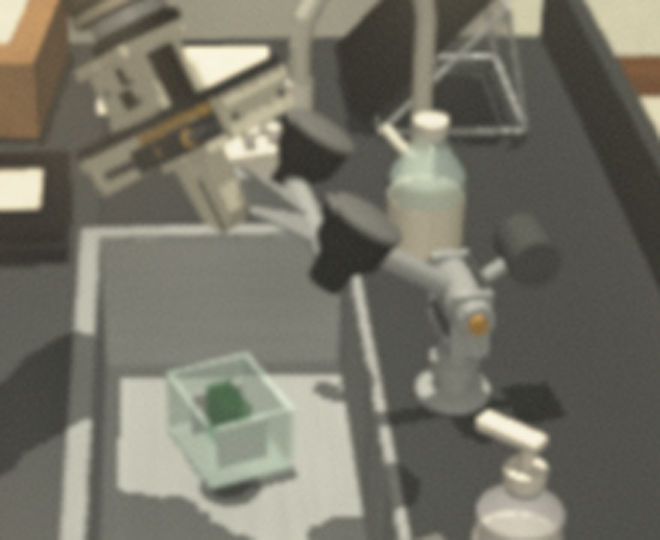

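servo_tool --pt "0.007 -0.0035 -0.0045 0 0 0 1" --pt "0.014 -0.0075 -0.009 0 0 0 1" --pt "0.021 -0.0115 -0.0135 0 0 0 1" --pt "0.0285 -0.016 -0.0175 0 0 0 1" --pt "0.0355 -0.021 -0.021 0 0 0 1" --pt "0.043 -0.0255 -0.024 0 0 0 1" --pt "0.05 -0.031 -0.027 0 0 0 1" --pt "0.0575 -0.036 -0.0295 0 0 0 1"

```text
clock: 16.85
position: [0.5856, 0.0305, 0.2338]
ee_rot: [2.623, -1.013, 0.826]
force: [-0.9, 1.3, -1.6]
width: 0.006
```

```bash
python3 tgt.py 50 55 60 65 70
python3 - <<'E'
from h import *
sd=cams.get_image("side")
a=cv2.resize(sd["color"][120:300,230:450,::-1],None,fx=3,fy=3,interpolation=cv2.INTER_CUBIC); cv2.imwrite("pics/side14.png",a)
from srch import theta
s=arm.observe(); te,c=theta(s["position"],R.from_rotvec(s["ee_rot"]).as_matrix()); print(np.degrees(te),c)
E
```

```text
t 16.85 pos [0.5856 0.0305 0.2338] piv [-0.1412  0.0216  0.1338] tip [-0.1382  0.0181  0.1272]
R [[0.606, -0.671, 0.427], [-0.553, -0.742, -0.38], [0.572, -0.005, -0.821]] F [-0.92  1.28 -1.61] w 0.006
q [-0.578  0.246  0.109  2.047  0.806  0.786 -1.78 ]
50 d [-0.0007, 0.0002, -0.0009] w [-0.25, 0.14, -0.18] 0.001 0.3
55 d [0.0137, -0.0112, -0.0049] w [-0.25, 0.14, -0.18] 0.018 0.3
60 d [0.0278, -0.0233, -0.0075] w [-0.25, 0.14, -0.18] 0.037 0.3
65 d [0.0416, -0.036, -0.0087] w [-0.25, 0.14, -0.18] 0.056 0.3
70 d [0.0548, -0.0492, -0.0083] w [-0.25, 0.14, -0.18] 0.074 0.3
52.48285049767305 [-0.13285989  0.02792222  0.16893401]
```

View pics/side14.png

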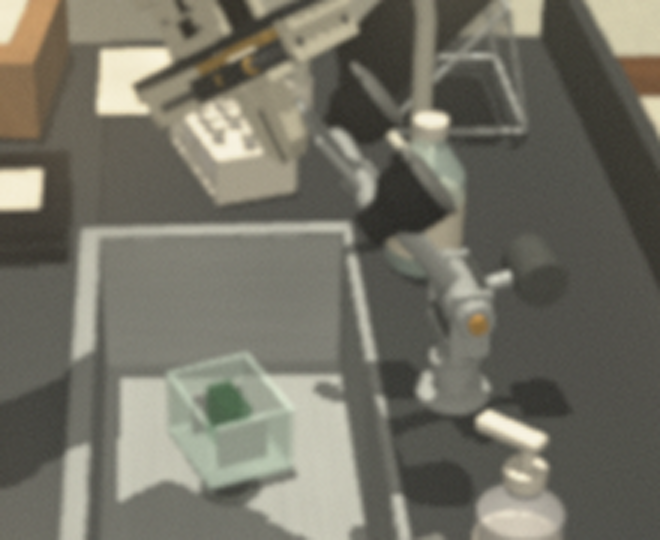

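servo_tool --pt "0.007 -0.0055 -0.003 0 0 0 1" --pt "0.014 -0.011 -0.005 0 0 0 1" --pt "0.021 -0.017 -0.006 0 0 0 1" --pt "0.028 -0.0235 -0.0075 0 0 0 1" --pt "0.035 -0.03 -0.008 0 0 0 1" --pt "0.0415 -0.036 -0.0085 0 0 0 1" --pt "0.048 -0.0425 -0.0085 0 0 0 1" --pt "0.055 -0.049 -0.0085 0 0 0 1"

```text
clock: 17.7
position: [0.6484, 0.0397, 0.2722]
ee_rot: [2.623, -1.013, 0.826]
force: [0.4, -0.1, 0.2]
width: 0.002
```

```bash
python3 tgt.py 70
python3 - <<'E'
from h import *
sd=cams.get_image("side")
a=cv2.resize(sd["color"][100:300,230:470,::-1],None,fx=3,fy=3,interpolation=cv2.INTER_CUBIC); cv2.imwrite("pics/side15.png",a)
wr=cams.get_image("wrist");cv2.imwrite("pics/wrist15.png",wr["color"][:,:,::-1])
from srch import theta
s=arm.observe(); te,c=theta(s["position"],R.from_rotvec(s["ee_rot"]).as_matrix()); print(np.degrees(te),c)
E
```

```text
t 17.7 pos [0.6484 0.0397 0.2722] piv [-0.0778  0.022   0.1722] tip [-0.0748  0.0185  0.1656]
R [[0.607, -0.671, 0.427], [-0.553, -0.742, -0.38], [0.572, -0.005, -0.821]] F [ 0.43 -0.09  0.19] w 0.002
q [-0.532  0.298  0.109  1.861  0.717  0.857 -1.616]
70 d [-0.0001, -0.0002, -0.0002] w [-0.23, 0.14, -0.17] 0.0 0.3
72.93712486928297 [-0.05691728  0.01257089  0.17691977]
```

View pics/side15.png

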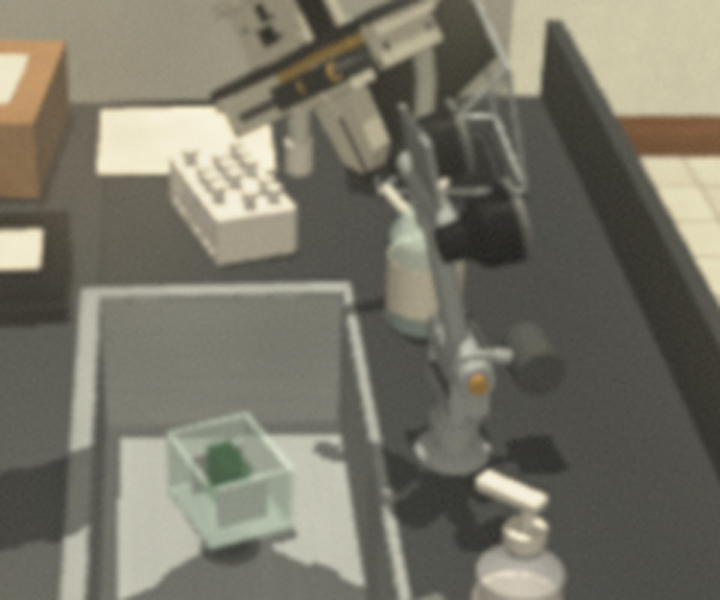

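View pics/wrist15.png

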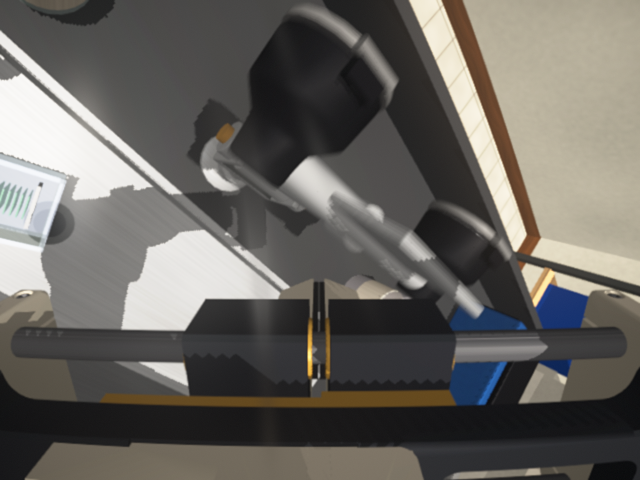

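servo_tool --pt "0 0 -0.01 0 0 0 1" --pt "0 0.005 -0.03 0 0 0 1" --pt "0 0.01 -0.05 0 0 0 1" --pt "-0.01 0.02 -0.08 0 0 0 1" --pt "-0.02 0.03 -0.1 0 0 0 1" --pt "-0.03 0.04 -0.12 0 0 0 1" --pt "-0.03 0.05 -0.12 0 0 0 1" --pt "-0.03 0.05 -0.12 0 0 0 1"

```text
clock: 18.6
position: [0.5437, 0.0638, 0.3534]
ee_rot: [2.623, -1.013, 0.827]
force: [0.1, -0.0, -0.1]
width: 0.007
```

Run:
```python
from h import *
s=st()
ims={n:cams.get_image(n) for n in ("side","top","wrist")}
for n in ims: np.savez(f"{n}_e.npz",**ims[n])
a=cv2.resize(ims["side"]["color"][100:300,230:470,::-1],None,fx=3,fy=3,interpolation=cv2.INTER_CUBIC); cv2.imwrite("pics/side16.png",a)
a=cv2.resize(ims["top"]["color"][60:300,180:480,::-1],None,fx=2.4,fy=2.4,interpolation=cv2.INTER_CUBIC); cv2.imwrite("pics/top16.png",a)
cv2.imwrite("pics/wrist16.png",ims["wrist"]["color"][:,:,::-1])
```

```text
t 18.6 pos [0.5437 0.0638 0.3534] piv [-0.1781  0.0603  0.2534] tip [-0.1751  0.0568  0.2468]
R [[0.606, -0.671, 0.427], [-0.553, -0.742, -0.38], [0.572, -0.006, -0.82]] F [ 0.06 -0.02 -0.07] w 0.007
q [-0.638  0.08   0.041  1.919  0.674  1.084 -1.642]
```

View pics/side16.png

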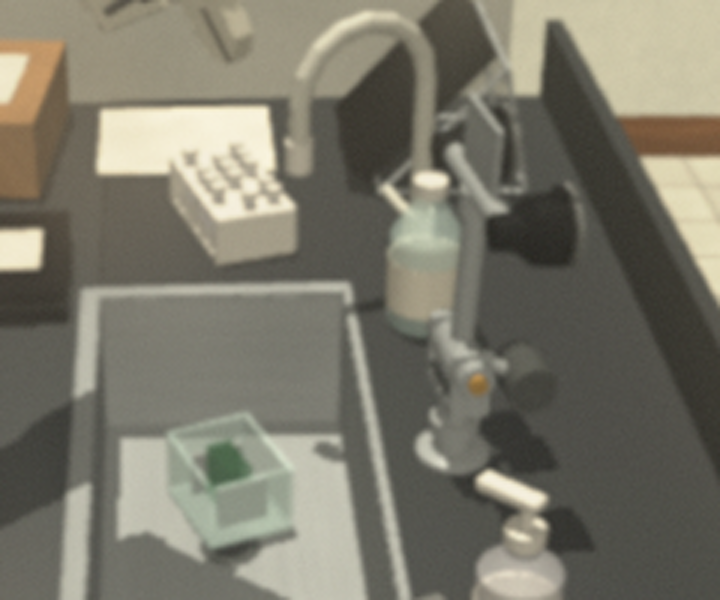

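View pics/top16.png

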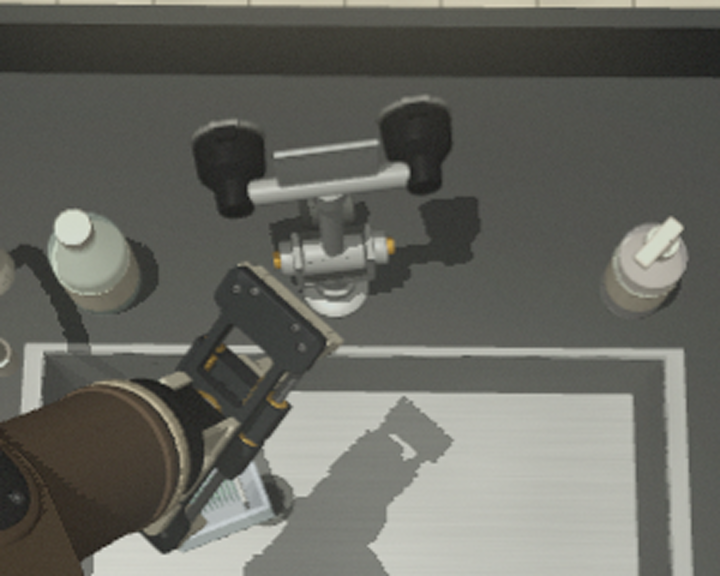

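View pics/wrist16.png

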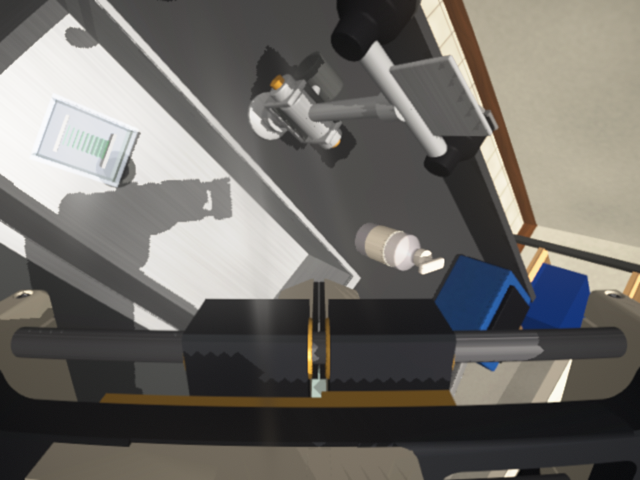

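servo_tool --pt "-0.02 0.02 -0.03 0 0 0 1" --pt "-0.04 0.04 -0.05 0 0 0 1" --pt "-0.04 0.04 -0.05 0 0 0 1" --pt "-0.04 0.04 -0.05 0 0 0 1" --pt "-0.04 0.04 -0.05 0 0 0 1" --pt "-0.04 0.04 -0.05 0 0 0 1"

```text
clock: 19.35
position: [0.4729, 0.0757, 0.3705]
ee_rot: [2.621, -1.014, 0.825]
force: [-0.1, 0.1, 0.2]
width: 0.003
```

Run:
```python
from h import *
s=st()
ims={n:cams.get_image(n) for n in ("side","top")}
for n,(x0,y0,x1,y1,sf) in {"side":(350,110,480,280,3.5),"top":(240,80,400,220,4)}.items():
    im=ims[n]; old=np.load(f"{n}_e.npz")["color"]
    d=cv2.absdiff(im["color"],old)[y0:y1,x0:x1].max(2); print(n,"diff>40 px:",int((d>40).sum()))
    c=cv2.resize(im["color"][y0:y1,x0:x1,::-1],None,fx=sf,fy=sf,interpolation=cv2.INTER_CUBIC)
    def arm_pt(r,y,z,t): return W((-r*np.cos(t)+z*np.sin(t),y,r*np.sin(t)+z*np.cos(t)))
    def draw(pts,col):
        uv=(proj(im,np.array(pts))-[x0,y0]+.5)*sf-.5; cv2.polylines(c,[np.int32(np.round(uv))],False,col,1)
    th=np.linspace(0,2*np.pi,40)
    for t,col in [(1.6,(0,255,0)),(1.45,(0,0,255))]:
        for sg in (1,-1): draw([arm_pt(.15+.03*np.cos(a),sg*.075+.03*np.sin(a),.052,t) for a in th],col)
        draw([arm_pt(r,y,0,t) for r,y in [(.215,.04),(.215,-.04),(.16,-.04),(.16,.04),(.215,.04)]],col)
    cv2.imwrite(f"pics/{n}17.png",c)
```

```text
t 19.35 pos [0.4729 0.0757 0.3705] piv [-0.2466  0.0818  0.2705] tip [-0.2436  0.0783  0.264 ]
R [[0.606, -0.672, 0.426], [-0.553, -0.741, -0.381], [0.572, -0.004, -0.821]] F [-0.13  0.11  0.23] w 0.003
q [-0.705 -0.027 -0.025  1.986  0.657  1.193 -1.721]
side diff>40 px: 0
top diff>40 px: 771
```

View pics/side17.png

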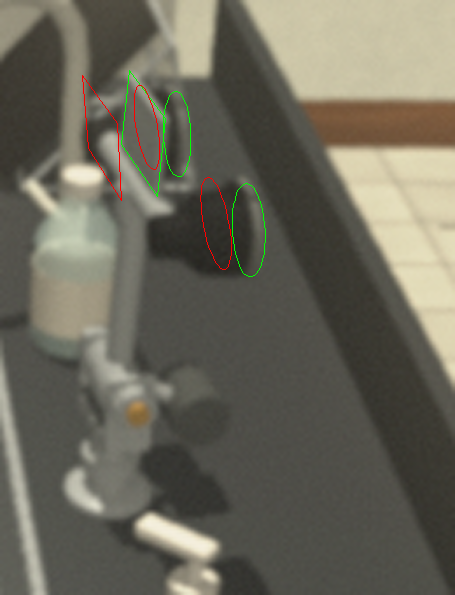

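View pics/top17.png

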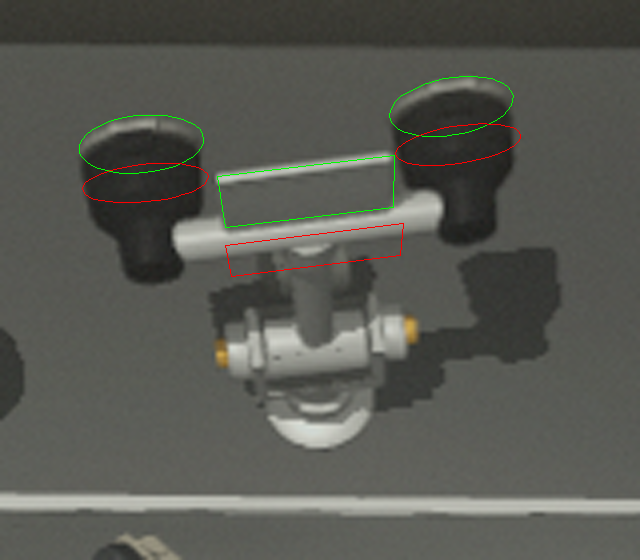

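Run:
```python
from h import *
t0=np.load("top.npz")["color"]; im=cams.get_image("top"); e=np.load("top_e.npz")["color"]
d=cv2.absdiff(im["color"],e)[80:180,240:400].max(2); print("eyewash rest diff",int((d>40).sum()))
for n,(x0,y0,x1,y1) in {"reagent":(195,140,245,195),"soap":(425,145,475,195),"spray":(495,180,570,240),"dish":(485,255,560,315),"rack":(75,215,170,280),"box":(120,315,215,380)}.items():
    d=cv2.absdiff(im["color"],t0)[y0:y1,x0:x1].max(2); print(n,int((d>60).sum()))
s=arm.observe(); print("F",np.round(s["force"],2),"dq",np.abs(s["dq"]).max())
print(workorder.sign_off())
```

```text
eyewash rest diff 67
reagent 0
soap 0
spray 0
dish 0
rack 0
box 1183
F [-0.53 -0.03 -0.4 ] dq 0.005114310516701442
the job is handed in; nothing more can be done
None
```

Run:
```python
import numpy as np,cv2
t0=np.load("top.npz")["color"]; e=np.load("top_e.npz")["color"]; s0=np.load("side.npz")["color"]; s1=np.load("side_e.npz")["color"]
a=np.hstack([t0[300:400,100:240],e[300:400,100:240]]); b=np.hstack([s0[150:225,200:300],s1[150:225,200:300]])
a=cv2.resize(a,(760,270)); b=cv2.resize(b,(760,285)); cv2.imwrite("pics/box.png",np.vstack([a,b])[:,:,::-1])
```

```text
(no output)
```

View pics/box.png

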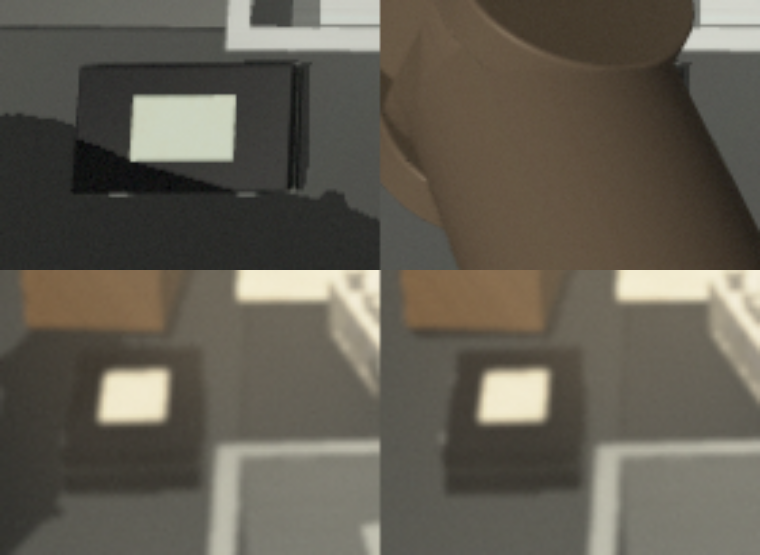

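Both dust covers are shut and the eyewash arm stands upright on its own. I handed the job in about 20 s into the 72 s allowed; sign-off gave no verdict.

**What I did:** I swung each cover shut with the closed fingertips from behind and pressed it flat, reading 22 N on the left and 14 N on the right once it was down. I then pushed the plate's front edge up from the front left. The force was about 12 N at first and about 2 N from 30 degrees on. The arm left the fingers by itself beyond about 70 degrees, and I backed away.

**Last checks:**
- **Arm angle:** overlays in the side and top pictures match 1.6 rad (rear stop) and clearly not 1.45 rad.
- **At rest:** the arm showed no change in side pictures 0.75 s apart. A last top-view comparison showed 67 changed pixels around the eyewash. I did not trace these and suspect the moving gripper or its shadow.
- **Covers:** both looked flat on their heads before the lift, and their rims lined up with the shut outline after it.
- **Robot:** it was clear of everything, with the measured force within 1 N of zero.
- **Bystanders:**
  - Reagent, soap, spray bottle, dish and rack showed no change from above.
  - The slide box region did differ there, but only because the robot's arm covers it. The side view shows the box where it was.
  - I did not measure the basin dish separately; the robot stayed well above it.

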